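# Refit the drip grille of the hot-water dispenser

### The arm

A 6-joint arm with a two-finger parallel gripper is mounted at the origin on a cart in front of the work surface, level with it; the furniture and walls round the work are solid. World frame = base frame: x ahead of the robot, y to its left, z up, the work surface at z = 0. Lengths are in m, angles in rad, forces in N, time in s.
With the tool pointing down it reaches from about 0.3 to 0.775 m from the base axis. Payload 14.6 kg.
Tool frame: the origin (TCP) lies at the very end of the fingers, on their centre line; the grasp point (between the pads) lies 19 mm behind it; z points along the fingers, y is the line along which they close (so a half turn about z gives the same grasp; the last joint's range is limited). The gripper opens to 94 mm and grips with 3 to 60 N. Pads are 16 mm wide; open, the fingers measure 119 mm over their backs; the gripper's body (75 mm by 177 mm) begins 78 mm behind the grasp point.
Start: joints at [-1.29, 0.3, 1.521, -0, 1.321, -0.067], TCP at [0.187, -0.517, 0.17] pointing down, gripper open.
Joint ranges: [-3.03, 3.03], [-0.79, 2.21], [0.23, 2.52], [-1.04, 4.18], [0, 3.07], [-2.55, 2.55]. Speed limits (rad/s): [2.22, 2.22, 2.57, 3.14, 3.14, 3.14].

### API

Orientations are given as [roll, pitch, yaw] about the fixed x, y, z axes, in that order (R = Rz(yaw) Ry(pitch) Rx(roll)).
In Python, from station import ctrl, cams gives the robot as it stands. The module is installed in compiled form; this text tells all that it offers.
- The arm moves only by the tool arm_command, never from a script. Its argument "plan" is a list that holds one entry, the list of rows, each a list of 7 numbers: the shift along the tool's x, y, z in shares of 750 mm (1.0 is 750 mm), then the turn, a rotation vector about the tool's x, y, z in normalised numbers (1 is 90 degrees), then the closure, from -1 (fully open) to 1 (shut). A call has 1 to 12 rows; each row is the pose to reach, as a shift and turn from the pose commanded when the call began, along the tool's axes at that moment; what a row does not reach only later rows make up. A row lasts 1/10 s, in which the tool goes at most 50 mm and 8.59 degrees, less where a joint would pass 70% of its speed; a pose out of reach is approached as far as the arm can. A call with a gripper value outside its range is refused whole. The fingers move at their own pace and stop on an object; "squeeze" is the grip in N (left out, the last holds). Time passes only in rows, so rows that repeat a pose let the fingers close. It gives the time, the measured TCP pose, the force, the opening and the grip force at its end, in the units of the state.
- ctrl.get_obs(): the state, without advancing time (a new reading comes with each control period).
- cams.camera(name): name is "side" or "top" or "wrist"; returns (picture, depth): 420x560x3 uint8, blue, green, red; 420x560 float32, m along the optical axis (not along the pixel's ray), 0 where there is no reading.
- cams.camera_info(name): a dict with "fx", "fy", "cx", "cy" (pixels), "world_to_cam" (4x4, takes a point from world to camera coordinates). Camera axes: x right, y down, z forward; pixel columns grow to the right and rows downward; lengths in m; the calibration is good to about 2 mm. A picture is of the moment at which its call begins: read the wrist's pose just before it. camera_info takes no time and is no camera call; for the wrist camera it gives the pose at the moment of the call.
- ctrl.hand_in(): hands the job in; it is judged then, once.
The state is a dict: "time_s": time; "qpos": joint angles; "joint_vel": joint speeds; "tau": joint torques, N m; "ee_pos": TCP position; "eef_rot": TCP orientation; "force": force on the tool from outside, world axes, zero at the start; "moment": the same for the moment, N m; "grip_width": finger opening in m; "grip_force": force on a finger pad.
Only numpy, scipy, OpenCV 4.12 (cv2) and the standard library are available. Lean on these libraries where they do the work, as an engineer would, in place of code of your own. Each camera call takes 0.05 s, during which the arm holds its last target. There are 200 camera calls.

### The job

The drip grille of the hot-water dispenser has been washed and lies on the worktop: put it back. The drip tray is still drawn out a little; keep hold of the grille by its finger grip and slide it back along the tray, resting lightly on the front rim, until you feel it drop flat into the tray's recess, then push tray and grille home together until the tray stops. Be gentle with the machine, do not let go of the grille before it has dropped in, and leave the other things where they are.

Things in the scene. Friction and masses are not known exactly. Their poses are not given: they have to be found in the camera images.
- dispenser: White hot-water dispenser, 345 mm tall, 190 mm wide, fixed. Origin on the worktop under the middle of its column's front face; x to the machine's back, y left, z up. A head overhangs to x=-68 mm, underside z=215, outlet at x=-36 down to z=184. In its foot a grey drip tray slides along x: 156 wide in y, x=-167 to -3 when home, rims at z=36.
- tray_home (a point): Fixed point of the dispenser (x=-85, z=31 mm of its frame, same axes): where the grille's origin lies when tray and grille are home (2 mm play either way). It does NOT move with the tray. At the start the tray is drawn out 20 to 38 mm towards -x from home; how far is not reported, it must be felt or seen. It moves against 10 N friction, stays where left, and stops at home.
- recess (a point): Fixed point 5 mm above tray_home, at rim height: middle of the recess's mouth with the tray home (shift by the draw-out). Recess 150 mm in x, 140 in y, 5 deep: the seated grille's top is level with the front and rear rims (7 mm thick in x). The tray's side walls rise 5 mm above the rims and guide the grille with 2 mm play each side; their front ends flare outwards.
- lip (a point): Middle of the front lower edge of a fixed steel hold-down lip, 122 mm wide in y, 22 mm out from the column, underside 3 mm above the rims (z=39 mm). The seated grille passes under it as the tray goes home; a grille still on the rim runs against it. With the tray home it covers the rear 12 mm of the recess, so the grille must drop in while the tray is drawn out.
- grille: Steel drip grille, a flat slotted plate 146 (x) by 136 (y) by 5 mm, about 180 to 310 g, on the worktop. Origin at the centre of its underside, z up. Near its front edge (-x) stands a black finger grip, a tab 10 mm thick in x, 44 wide in y, centred at x=-59 mm, from z=5 to z=33 mm. Pinch it from above closing along x. It is fitted with the grip at the front, axes as the dispenser's.
- grip (a point): Middle of the top of the grille's finger grip, 33 mm above the grille's underside; axes as the grille's.
- cup: Small white espresso cup, 58 mm across and 56 mm tall, standing to the right; bystander. Origin under its middle.
- tumbler: Clear glass tumbler, 81 mm across, 93 mm tall, left of the dispenser; bystander. Origin under its middle.
- spoon: Steel teaspoon, 137 mm long, lying to the right of the grille; bystander. Origin under its middle.
- timer: Black and white wind-up kitchen timer, 61 mm across, 53 mm tall, behind the grille's starting place, right of the dispenser; bystander. Origin under its middle.
- loose_capsule: White coffee capsule, 39 mm across, 24 mm tall, to the right of the grille; bystander. Origin under its middle.

How it is judged:
On the way:
1. the grille has dropped flat into the recess of the tray while the tray is still drawn out (z of grille in the frame of dispenser between 0.0285 and 0.033 m and x of grille in the frame of dispenser between -0.15 and -0.093 m and y of grille in the frame of dispenser between -0.006 and 0.006 m and angle between grille's own z axis and vertical below 0.03 rad), for 0.2 s.
At the end, for the whole second after the job is handed in: The grille lies flat in the recess of the tray (underside within 2 mm of the ledge, tilt under 0.03 rad, within 6 mm of the middle sideways) and tray and grille are fully home (grille's origin no more than 3.5 mm short of its home position), at rest and released (z of grille in the frame of dispenser between 0.0285 and 0.033 m and x of grille in the frame of dispenser between -0.0885 and -0.08 m and y of grille in the frame of dispenser between -0.006 and 0.006 m and angle between grille's own z axis and vertical below 0.03 rad and linear speed of grille below 0.01 m/s and angle between the x axis of grille and the x axis of dispenser, either way round below 0.06 rad); the robot touches nothing.
It fails at once if the machine (tray included) is pushed or pressed with more than 50 N (contact force between dispenser and anything else above 50 N).
It fails at once if the grille is let go over the tray before it has dropped into the recess (z of grille in the frame of dispenser above 0.0335 m and x of grille in the frame of dispenser above -0.26 m and y of grille in the frame of dispenser between -0.12 and 0.12 m and contact force between the fingers and grille below 0.3 N).
It fails at once if a bystander is moved by more than 25 mm (distance of any of cup, tumbler, spoon, timer, loose_capsule from where it was at the start of the episode above 0.025 m).
It also fails if it takes over 56 s, if anything falls off the work surface, if the arm or the gripper's body presses on something with over 40 N, if the wrist force passes 120 N, or if a joint passes its speed limit or range.

## Working session

There is one attempt and no reset: what is moved stays moved. The work goes in short steps, Python scripts to look and compute and a tool call to move; the robot and the scene stay as the last step left them, time stands still between calls to the robot, and variables do not carry over. Pictures are saved under pics/ and viewed, at most 10 in all, crops included, and the job is handed in when it is done.

Besides the shell and the picture viewer there is one more tool, called after "Call:" as name([rows], argument=value, ...), one row to a line, values as JSON. arm_command: Moves the arm, as the interface text tells. Its arguments: {"type":"object","properties":{"plan":{"type":"array"},"squeeze":{"type":"number"}},"required":["plan"]}

```bash
mkdir -p pics; cat > h.py <<'E'
import numpy as np, cv2
from station import ctrl, cams
def shot(name, out=None):
    info=cams.camera_info(name); im,d=cams.camera(name)
    T=np.linalg.inv(np.array(info["world_to_cam"]))
    v,u=np.mgrid[:420,:560]
    P=np.stack([(u-info["cx"])/info["fx"]*d,(v-info["cy"])/info["fy"]*d,d],-1)@T[:3,:3].T+T[:3,3]
    P[d==0]=np.nan
    if out: cv2.imwrite("pics/"+out,im)
    return im,P,info
E
python3 - <<'E'
from h import *
for n in("top","side"):
    im,P,i=shot(n,n+"0.png"); np.save(n+"0.npy",P)
    print(n,np.linalg.inv(np.array(i["world_to_cam"])).round(2).tolist())
o=ctrl.get_obs();print({k:np.round(v,3).tolist() for k,v in o.items()})
E
```

```text
top [[0.02, -0.98, 0.2, 0.27], [-1.0, -0.02, -0.0, -0.1], [0.01, -0.2, -0.98, 1.3], [0.0, 0.0, 0.0, 1.0]]
side [[0.99, -0.07, 0.11, 0.4], [-0.13, -0.67, 0.73, -0.96], [0.02, -0.74, -0.67, 0.89], [0.0, 0.0, 0.0, 1.0]]
{'time_s': 0.1, 'qpos': [-1.29, 0.3, 1.521, -0.0, 1.321, -0.067], 'joint_vel': [-0.001, -0.0, -0.0, -0.0, -0.001, 0.001], 'tau': [0.0, -53.265, -35.328, 0.071, 0.024, -0.0], 'ee_pos': [0.187, -0.517, 0.17], 'eef_rot': [-3.141, -0.0, 0.348], 'force': [0.065, 0.368, -0.088], 'moment': [-0.014, -0.002, 0.015], 'grip_force': 0.0, 'grip_width': 0.094}
```

View pics/top0.png

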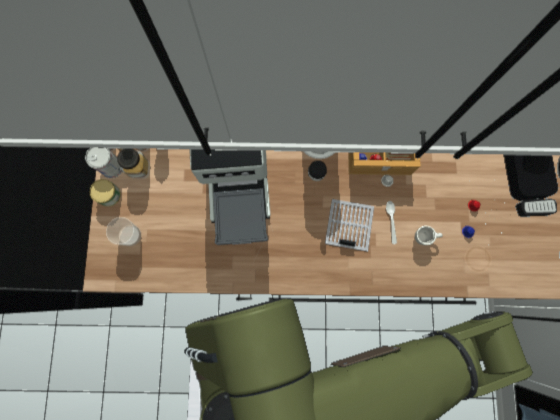

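View pics/side0.png

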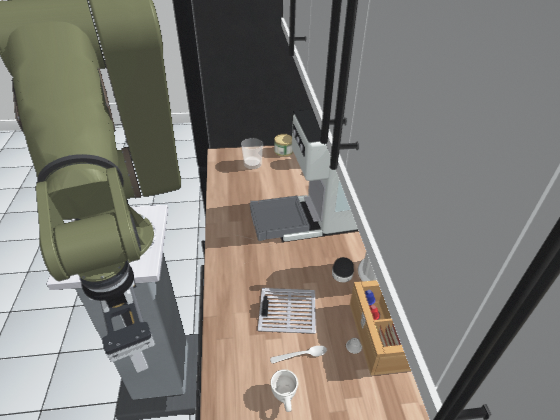

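The top view shows the tray at (241,215), the grille at (350,225) with its grip at (347,243), the spoon at (392,222) and the timer at (318,170). The side view shows the tray at (280,217) and the grip at (265,305). Next I'll measure these.

```bash
python3 - <<'E'
from h import *
def rect(Q,t):
    r=cv2.minAreaRect((Q[:,:2]*1000).astype(np.float32)); print(t,len(Q),np.round(r[0],1),np.round(r[1],1),round(r[2],2),"med z",np.median(Q[:,2]).round(4))
for n,(gb,tb) in {"top":((320,195,380,255),(190,140,275,250)),"side":((252,285,322,338),(230,180,360,245))}.items():
    P=np.load(n+"0.npy"); im=cv2.imread(f"pics/{n}0.png")
    x0,y0,x1,y1=gb; Q=P[y0:y1,x0:x1].reshape(-1,3); C=im[y0:y1,x0:x1].reshape(-1,3).astype(int)
    ok=np.isfinite(Q[:,0]); Q=Q[ok];C=C[ok]
    print(n,"table z",np.median(Q[:,2]), "z pct",np.percentile(Q[:,2],[1,5,50,80,95,99]).round(4))
    rect(Q[(C.max(1)-C.min(1)<25)],"grille grey")
    rect(Q[(Q[:,2]>.022)],"grip hi"); g=Q[Q[:,2]>.022]; print(np.median(g,0))
    rect(Q[(C.max(1)<50)],"grip dark")
    x0,y0,x1,y1=tb; Q=P[y0:y1,x0:x1].reshape(-1,3); Q=Q[np.isfinite(Q[:,0])]
    h,e=np.histogram(Q[:,2],np.arange(0,.4,.005)); print([(round(a,3),int(k)) for a,k in zip(e,h) if k>15])
    for lo,hi in((.022,.034),(.034,.044),(.2,.345),(.33,.36)):
        q=Q[(Q[:,2]>lo)&(Q[:,2]<hi)]
        if len(q)>10: rect(q,f"z{lo}-{hi}"); print(q[:,:2].min(0).round(3),q[:,:2].max(0).round(3))
E
python3 - <<'E'
import cv2
a=cv2.imread('pics/top0.png')[140:260,180:300];b=cv2.imread('pics/side0.png')[160:340,230:370]
cv2.imwrite('pics/c.png',cv2.hconcat([cv2.resize(a,(400,400),interpolation=2),cv2.resize(b,(311,400),interpolation=2)]))
E
```

```text
top table z 0.0032148290630023 z pct [-0.0041 -0.0023  0.0032  0.0067  0.0098  0.0319]
grille grey 1488 [ 501.2 -321.6] [137.7 150.7] 80.67 med z 0.0062
grip hi 52 [ 443.3 -311. ] [43.2 10.5] 79.7 med z 0.034
[ 0.44302714 -0.31101917  0.03404266]
grip dark 53 [ 438.8 -311.6] [46.1  7.8] 81.56 med z 0.0241
[(np.float64(0.0), 1609), (np.float64(0.005), 658), (np.float64(0.01), 1234), (np.float64(0.015), 497), (np.float64(0.02), 139), (np.float64(0.025), 239), (np.float64(0.03), 284), (np.float64(0.035), 276), (np.float64(0.04), 260), (np.float64(0.045), 102), (np.float64(0.225), 16), (np.float64(0.23), 33), (np.float64(0.235), 42), (np.float64(0.24), 32), (np.float64(0.245), 37), (np.float64(0.25), 45), (np.float64(0.255), 34), (np.float64(0.26), 35), (np.float64(0.265), 43), (np.float64(0.27), 41), (np.float64(0.275), 26), (np.float64(0.28), 18), (np.float64(0.285), 20), (np.float64(0.29), 29), (np.float64(0.295), 36), (np.float64(0.3), 54), (np.float64(0.305), 59), (np.float64(0.31), 61), (np.float64(0.315), 70), (np.float64(0.32), 45), (np.float64(0.325), 70), (np.float64(0.33), 118
[... 1423 characters left out ...]
25), 55), (np.float64(0.13), 43), (np.float64(0.135), 46), (np.float64(0.14), 48), (np.float64(0.145), 46), (np.float64(0.15), 39), (np.float64(0.155), 37), (np.float64(0.16), 39), (np.float64(0.165), 35), (np.float64(0.17), 36), (np.float64(0.175), 44), (np.float64(0.18), 38), (np.float64(0.185), 23), (np.float64(0.19), 30), (np.float64(0.195), 25), (np.float64(0.2), 23), (np.float64(0.205), 23), (np.float64(0.21), 17)]
z0.022-0.034 710 [586.4  29. ] [313.8 194.8] 6.46 med z 0.0281
[ 0.429 -0.073] [0.753 0.13 ]
z0.034-0.044 547 [586.8  27.7] [313.1 180.4] 3.5 med z 0.0385
[ 0.429 -0.065] [0.748 0.121]
z0.2-0.345 84 [632.8 -45.7] [28.2 95.4] 88.74 med z 0.2092
[ 0.585 -0.061] [ 0.68  -0.032]
```

View pics/c.png

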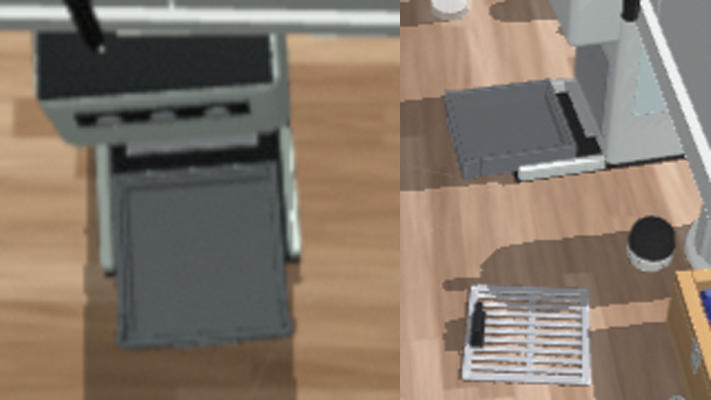

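The crop shows the tray drawn out, with its front corners at crop pixels (120,345) and (290,335). The grille is yawed about -9° with its grip at the front. I'll fit the tray and dispenser lines and get the wrist camera's mounting.

```bash
cat >> h.py <<'E'
from scipy.spatial.transform import Rotation as R
def rel(p,yaw):
    "tool-frame shift (mm) and rotvec to reach TCP p (m), pointing down at yaw, from measured pose"
    o=ctrl.get_obs(); A=R.from_euler('xyz',o["eef_rot"]); B=R.from_euler('xyz',[np.pi,0,yaw])
    return (A.inv().apply(np.array(p)-o["ee_pos"])*1000).round(1),(A.inv()*B).as_rotvec().round(4),o["ee_pos"].round(4) if hasattr(o["ee_pos"],"round") else o["ee_pos"]
E
python3 - <<'E'
from h import *
i=cams.camera_info("wrist");o=ctrl.get_obs()
T=np.linalg.inv(np.array(i["world_to_cam"]));A=R.from_euler('xyz',o["eef_rot"]).as_matrix()
print("cam in tool",(A.T@(T[:3,3]-o["ee_pos"])).round(3),(A.T@T[:3,:3]).round(2).tolist(),i["fx"])
print("view",rel([.36,-.06,.32],1.57))
print("grille",rel([.4425,-.3115,.15],1.41))
P=np.load("top0.npy")
# poles / cupboard: where
for u,v in((180,90),(500,70),(440,120),(300,146),(100,60)): print(u,v,P[v,u].round(3))
E
```

```text
cam in tool [ 0.077  0.    -0.214] [[-0.0, -0.97, -0.26], [1.0, -0.0, 0.0], [-0.0, -0.26, 0.97]] 372.2908798158137
view (array([ 318. , -370.8, -149.7]), array([-8.0000e-04, -6.0000e-04, -1.2222e+00]), array([ 0.1874, -0.5168,  0.1699]))
grille (array([ 309.8, -106. ,   20. ]), array([-9.0000e-04, -6.0000e-04, -1.0622e+00]), array([ 0.1874, -0.5168,  0.1699]))
180 90 [0.542 0.038 0.783]
500 70 [ 0.542 -0.359  0.846]
440 120 [ 0.58  -0.378  0.618]
300 146 [ 0.577 -0.139  0.488]
100 60 [0.581 0.147 0.788]
```

```bash
python3 -c "
from h import *
print(rel([.40,.06,.22],1.57))"
```

```text
(array([ 396.5, -469.9,  -49.6]), array([-8.0000e-04, -6.0000e-04, -1.2222e+00]), array([ 0.1874, -0.5168,  0.1699]))
```

The rows are not in the units I measure in: shifts go in shares of 750 mm and turns go in shares of 90 degrees. I convert before sending: -470 mm / 750 = -0.6267, 396 mm / 750 = 0.528, -0.51 rad / 1.5708 = -0.3247.

Call:
arm_command([
  [[0.044, -0.052, -0.0053, 0, 0, -0.0637, -1], [0.088, -0.104, -0.0107, 0, 0, -0.1273, -1], [0.132, -0.156, -0.016, 0, 0, -0.1974, -1], [0.176, -0.2093, -0.0213, 0, 0, -0.261, -1], [0.22, -0.2613, -0.028, 0, 0, -0.3247, -1], [0.264, -0.3133, -0.0333, 0, 0, -0.3883, -1], [0.308, -0.3653, -0.0387, 0, 0, -0.452, -1], [0.352, -0.4173, -0.044, 0, 0, -0.5157, -1], [0.396, -0.4693, -0.0493, 0, 0, -0.5857, -1], [0.44, -0.5227, -0.056, 0, 0, -0.6494, -1], [0.484, -0.5747, -0.0613, 0, 0, -0.713, -1], [0.528, -0.6267, -0.0667, 0, 0, -0.7779, -1]],
])

```text
time_s: 1.3
ee_pos: [0.3939, 0.0464, 0.2193]
eef_rot: [3.141, 0.0, 1.574]
force: [1.2, -0.2, 0.5]
grip_width: 0.094
grip_force: 0.0
```

```bash
python3 - <<'E'
from h import *
o=ctrl.get_obs(); print(o["time_s"],np.round(o["ee_pos"],3),np.abs(o["joint_vel"]).max())
im,P,i=shot("wrist"); im,P,i=shot("wrist","w1.png"); np.save("w1.npy",P)
o=ctrl.get_obs(); print(o["time_s"],np.round(o["ee_pos"],4),np.round(o["eef_rot"],4),np.abs(o["joint_vel"]).max())
E
```

```text
1.3 [0.394 0.046 0.219] 1.2242871917072158
1.4 [0.3945 0.0488 0.2191] [-3.1416e+00 -7.0000e-04  1.5799e+00] 0.12397296941393153
```

View pics/w1.png

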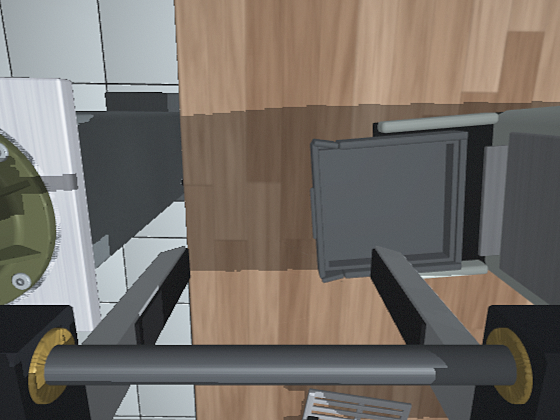

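The wrist picture shows the tray with its front rim at u≈315, side walls at v≈140 and 275, and the lip at u≈483, v 147–255. I'll retake it now that the arm has settled, and zoom in.

```bash
python3 - <<'E'
from h import *
im,P,i=shot("wrist","w2.png"); np.savez("w2.npz",P=P,K=[i["fx"],i["fy"],i["cx"],i["cy"]],T=np.array(i["world_to_cam"]))
o=ctrl.get_obs(); print(o["time_s"],np.round(o["ee_pos"],4),np.abs(o["joint_vel"]).max())
c=im[100:290,300:520]; c=cv2.convertScaleAbs(cv2.resize(c,None,fx=3,fy=3,interpolation=cv2.INTER_CUBIC),alpha=1.6,beta=10)
cv2.imwrite("pics/w2c.png",c)
# height profile along mid row & column
for v in(200,215): print([(u,(P[v,u]*1000).round(0).tolist()) for u in range(310,326,2)],[(u,(P[v,u]*1000).round(0).tolist()) for u in list(range(438,500,4))])
print([(v,(P[v,390]*1000).round(0).tolist()) for v in list(range(128,148,2))+list(range(262,284,2))])
E
```

```text
1.45 [0.3939 0.0465 0.2187] 0.08851946582634096
[(310, [432.0, 22.0, 2.0]), (312, [431.0, 29.0, 32.0]), (314, [434.0, 29.0, 32.0]), (316, [435.0, 30.0, 36.0]), (318, [438.0, 30.0, 36.0]), (320, [440.0, 30.0, 35.0]), (322, [443.0, 28.0, 29.0]), (324, [445.0, 29.0, 31.0])] [(438, [580.0, 25.0, 12.0]), (442, [584.0, 26.0, 13.0]), (446, [588.0, 26.0, 15.0]), (450, [587.0, 29.0, 26.0]), (454, [589.0, 30.0, 31.0]), (458, [593.0, 30.0, 33.0]), (462, [596.0, 31.0, 35.0]), (466, [615.0, 24.0, 7.0]), (470, [620.0, 24.0, 7.0]), (474, [625.0, 24.0, 7.0]), (478, [629.0, 25.0, 8.0]), (482, [634.0, 25.0, 7.0]), (486, [617.0, 34.0, 45.0]), (490, [621.0, 34.0, 45.0]), (494, [625.0, 34.0, 46.0]), (498, [630.0, 34.0, 45.0])]
[(310, [433.0, 3.0, -0.0]), (312, [435.0, 3.0, 1.0]), (314, [434.0, 12.0, 33.0]), (316, [436.0, 12.0, 32.0]), (318, [438.0, 13.0, 35.0]), (320, [440.0, 13.0, 36.0]), (322, [443.0, 13.0, 36.0]), (324, [446.0, 11.0, 30.0])] [(438, [nan, nan, nan]), (442, [587.0, 7.0, 11.0]), (446, [590.0, 8.0, 14.0]), (450, [590.0, 11.0, 26.0]), (454, [591.0, 13.0, 33.0]), (458, [594.0, 14.0, 35.0]),
[... 172 characters left out ...]
0, 17.0, 45.0]), (490, [624.0, 17.0, 45.0]), (494, [628.0, 17.0, 45.0]), (498, [633.0, 17.0, 45.0])]
[(128, [513.0, 107.0, 24.0]), (130, [518.0, 104.0, 8.0]), (132, [516.0, 102.0, 15.0]), (134, [509.0, 102.0, 41.0]), (136, [509.0, 100.0, 41.0]), (138, [509.0, 98.0, 41.0]), (140, [510.0, 96.0, 40.0]), (142, [513.0, 93.0, 30.0]), (144, [513.0, 91.0, 29.0]), (146, [nan, nan, nan]), (262, [445.0, 59.0, 276.0]), (264, [445.0, 58.0, 277.0]), (266, [444.0, 58.0, 280.0]), (268, [444.0, 58.0, 281.0]), (270, [444.0, 57.0, 282.0]), (272, [443.0, 57.0, 283.0]), (274, [443.0, 57.0, 285.0]), (276, [442.0, 57.0, 288.0]), (278, [442.0, 56.0, 288.0]), (280, [442.0, 56.0, 288.0]), (282, [442.0, 55.0, 289.0])]
```

View pics/w2c.png

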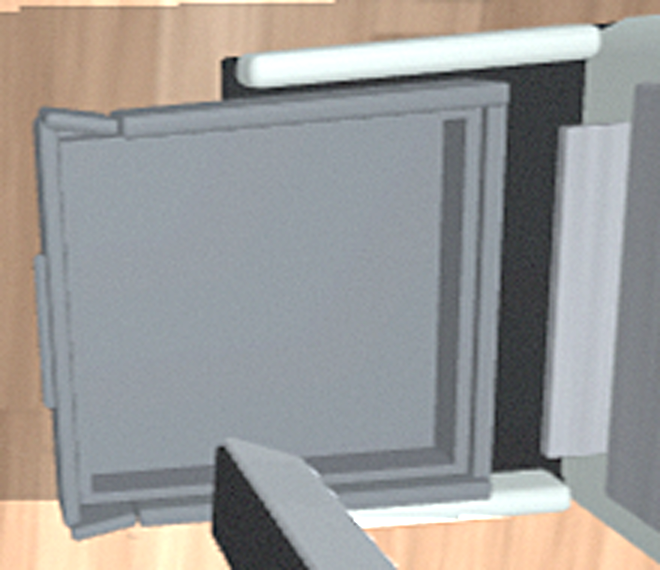

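```bash
python3 - <<'E'
from h import *
z=np.load("w2.npz"); P=z["P"]
im=cv2.imread("pics/w2.png").astype(int)
def sel(box,lo,hi):
    x0,y0,x1,y1=box; Q=P[y0:y1,x0:x1].reshape(-1,3); return Q[(Q[:,2]>lo)&(Q[:,2]<hi)]*1000
def line(Q,t):
    vx,vy,x,y=cv2.fitLine(Q[:,:2].astype(np.float32),cv2.DIST_HUBER,0,.01,.01).ravel(); a=np.degrees(np.arctan2(vy,vx)); 
    print(t,len(Q),"ang",round(float(a),2),"c",x.round(1),y.round(1),"zmed",np.median(Q[:,2]).round(1)); return x,y
L=sel((343,125,468,145),39,43); l=line(L,"leftwall")
Rr=sel((348,255,375,285),39,43); 
Rr=np.vstack([Rr,sel((425,255,466,280),39,43)]); r=line(Rr,"rightwall")
line(sel((450,145,470,255),33,38),"rear rim"); f=line(sel((312,150,330,268),34,38),"front rim")
lip=sel((480,140,505,256),42,48); line(lip,"lip")
th=np.radians(5.2)
for th in np.radians([4.5,5,5.5,6]):
    c,s=np.cos(th),np.sin(th); rot=lambda Q:Q[:,:2]@np.array([[c,-s],[s,c]])
    l_=rot(L);r_=rot(Rr);F=rot(sel((312,150,330,268),34,38));B=rot(sel((450,145,470,255),33,38));lp=rot(lip)
    pc=lambda a:np.percentile(a,[2,50,98]).round(1)
    print(round(np.degrees(th),1),"Ly",pc(l_[:,1]),"Ry",pc(r_[:,1]),"Fx",pc(F[:,0]),"Bx",pc(B[:,0]),"lipx",pc(lp[:,0])[:2],"lipy",pc(lp[:,1]))
E
```

```text
Traceback (most recent call last):
cv2.error: OpenCV(4.12.0) /io/opencv/modules/imgproc/src/linefit.cpp:50: error: (-215:Assertion failed) count > 0 in function 'fitLine2D_wods'
```

```bash
python3 - <<'E'
from h import *
z=np.load("w2.npz"); P=z["P"]*1000
def sel(box,lo,hi):
    x0,y0,x1,y1=box; Q=P[y0:y1,x0:x1].reshape(-1,3); return Q[(Q[:,2]>lo)&(Q[:,2]<hi)]
def line(Q,t):
    vx,vy,x,y=cv2.fitLine(Q[:,:2].astype(np.float32),cv2.DIST_HUBER,0,.01,.01).ravel(); a=np.degrees(np.arctan2(vy,vx)); 
    print(t,len(Q),"ang",round(float(a),2),"c",x.round(1),y.round(1),"zmed",np.median(Q[:,2]).round(1)); return x,y
L=sel((343,125,468,145),39,43); line(L,"leftwall")
Rr=np.vstack([sel((348,255,375,285),38.5,43),sel((425,255,462,280),38.5,43)]); line(Rr,"rightwall")
Fq=sel((312,150,330,268),34,38);Bq=sel((450,145,470,255),33,38);lip=sel((480,140,505,256),42,48)
line(Bq,"rear rim"); line(Fq,"front rim"); line(lip,"lip")
for th in np.radians([4.5,5,5.5,6]):
    c,s=np.cos(th),np.sin(th); rot=lambda Q:Q[:,:2]@np.array([[c,-s],[s,c]])
    l_=rot(L);r_=rot(Rr);F=rot(Fq);B=rot(Bq);lp=rot(lip)
    pc=lambda a:np.percentile(a,[2,50,98]).round(1)
    print(round(np.degrees(th),1),"Ly",pc(l_[:,1]),"Ry",pc(r_[:,1]),"Fx",pc(F[:,0]),"Bx",pc(B[:,0]),"lipx",pc(lp[:,0])[:2],"lipy",pc(lp[:,1]))
E
```

```text
leftwall 929 ang 5.57 c 525.2 99.6 zmed 40.8
rightwall 390 ang 5.71 c 546.6 -46.2 zmed 40.8
rear rim 807 ang -84.37 c 595.0 31.8 zmed 35.9
front rim 699 ang -84.33 c 439.2 20.2 zmed 35.7
lip 2269 ang -82.91 c 624.6 36.6 zmed 45.2
4.5 Ly [54.  58.2 62.4] Ry [-94.  -89.  -85.1] Fx [435.6 439.5 443.4] Bx [592.1 595.7 600. ] lipx [615.6 625.6] lipy [-72.8 -14.9  44.5]
5.0 Ly [49.6 53.5 57.4] Ry [-98.3 -93.6 -90.2] Fx [435.9 439.3 442.9] Bx [592.2 595.6 599.7] lipx [615.7 625.5] lipy [-78.3 -20.4  39.1]
5.5 Ly [45.  48.9 52.5] Ry [-102.7  -98.3  -95. ] Fx [436.  439.1 442.5] Bx [592.3 595.4 599.5] lipx [615.7 625.2] lipy [-83.8 -25.8  33.7]
6.0 Ly [40.3 44.2 47.9] Ry [-107.4 -103.1  -99.6] Fx [435.6 438.9 442.4] Bx [591.8 595.1 599.3] lipx [615.4 624.9] lipy [-89.3 -31.3  28.2]
```

The measurements agree with the given sizes: dispenser yaw 5.6°, tray 155×164 mm, rims at z 36, draw-out about 35 mm. Now to above the grip, with a check look.

```bash
python3 -c "
from h import *
print(rel([.4425,-.3115,.15],1.408))"
```

```text
(array([-358.2,   47. ,   68.7]), array([-0.0008,  0.    ,  0.1674]), array([0.3939, 0.0465, 0.2187]))
```

Converted, -358 mm / 750 = -0.4773, -315 mm / 750 = -0.42, 0.167 rad / 1.5708 = 0.1063.

Call:
arm_command([
  [[-0.06, 0.008, 0.0107, 0, 0, 0.0127, -1], [-0.12, 0.016, 0.0227, 0, 0, 0.0255, -1], [-0.18, 0.024, 0.0347, 0, 0, 0.0382, -1], [-0.24, 0.032, 0.0453, 0, 0, 0.0535, -1], [-0.3, 0.04, 0.0573, 0, 0, 0.0668, -1], [-0.36, 0.048, 0.0693, 0, 0, 0.0802, -1], [-0.42, 0.056, 0.08, 0, 0, 0.0936, -1], [-0.4773, 0.0627, 0.092, 0, 0, 0.1063, -1], [-0.4773, 0.0627, 0.092, 0, 0, 0.1063, -1], [-0.4773, 0.0627, 0.092, 0, 0, 0.1063, -1]],
])

```text
time_s: 2.45
ee_pos: [0.439, -0.3149, 0.1494]
eef_rot: [-3.14, -0.001, 1.399]
force: [-0.8, 0.3, -0.4]
grip_width: 0.0935
grip_force: 0.0
```

```bash
python3 - <<'E'
from h import *
im,P,i=shot("wrist","w3.png"); P=P*1000; np.save("w3.npy",P)
o=ctrl.get_obs(); print(o["time_s"],np.round(o["ee_pos"],4),np.round(o["eef_rot"],4))
b=o["ee_pos"]
Q=P.reshape(-1,3);C=im.reshape(-1,3).astype(int)
m=(Q[:,2]>27)&(Q[:,2]<38)&(np.hypot(Q[:,0]-442,Q[:,1]+311)<45)
g=Q[m]; r=cv2.minAreaRect(g[:,:2].astype(np.float32)); print("grip",m.sum(),r,np.median(g[:,2]))
m=(Q[:,2]>3)&(Q[:,2]<9)&(np.hypot(Q[:,0]-501,Q[:,1]+320)<115)&(C.max(1)-C.min(1)<25)&(C.min(1)>60)
g=Q[m]; r=cv2.minAreaRect(g[:,:2].astype(np.float32)); print("grille",m.sum(),r)
E
```

```text
2.5 [ 0.4395 -0.3141  0.15  ] [-3.141e+00 -4.000e-04  1.401e+00]
grip 507 ((443.5937194824219, -310.7989501953125), (43.29107666015625, 9.288077354431152), 80.0892333984375) 32.315235652877085
grille 12188 ((501.67218017578125, -320.898193359375), (135.9503631591797, 145.96536254882812), 80.58438110351562)
```

View pics/w3.png

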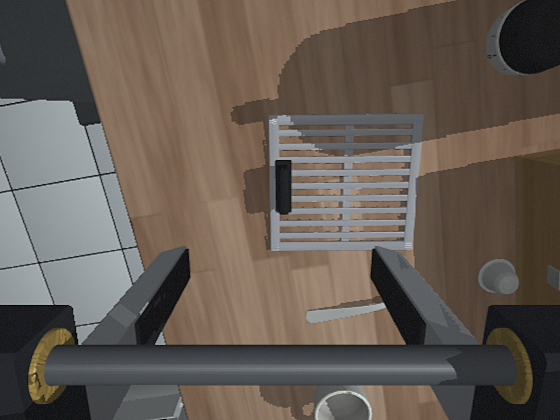

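The grip is at (283,187) px, centred between the fingers along x; grille size and yaw (-9.4°) match, so I can descend.

```bash
python3 -c "
from h import *
print(rel([.4435,-.311,.009],1.4064))"
```

```text
(array([  3.6,   3.5, 141. ]), array([-0.0006, -0.0004, -0.0054]), array([ 0.4395, -0.3141,  0.15  ]))
```

Converted, 131 mm / 750 = 0.1747, 3.6 mm / 750 = 0.0048, -0.005 rad / 1.5708 = -0.0032.

Call:
arm_command([
  [[0.0013, 0.0013, 0.04, 0, 0, 0, -1], [0.0027, 0.0027, 0.0933, 0, 0, 0, -1], [0.004, 0.004, 0.14, 0, 0, -0.0032, -1], [0.0048, 0.0047, 0.1667, 0, 0, -0.0032, -1], [0.0048, 0.0047, 0.1747, 0, 0, -0.0032, -1], [0.0048, 0.0047, 0.1747, 0, 0, -0.0032, -1]],
])

```text
time_s: 3.1
ee_pos: [0.4445, -0.3103, 0.0195]
eef_rot: [-3.141, -0.0, 1.408]
force: [-0.1, 0.5, -0.1]
grip_width: 0.0941
grip_force: 0.0
```

```bash
python3 -c "
from h import *
print(rel([.4435,-.311,.009],1.4064), ctrl.get_obs()['force'],ctrl.get_obs()['eef_rot'])"
```

```text
(array([-0.8, -0.8, 10.5]), array([-0.0001, -0.0001,  0.0019]), array([ 0.4445, -0.3103,  0.0195])) [-0.14966797  0.50653376 -0.07774929] [-3.14149832e+00 -8.19048893e-05  1.40833100e+00]
```

Converted, 10 mm / 750 = 0.0133, 5 mm / 750 = 0.0067, 0.002 rad / 1.5708 = 0.0013.

Call:
arm_command([
  [[-0.0007, -0.0011, 0.0067, 0, 0, 0, -1], [-0.0007, -0.0011, 0.0133, 0, 0, 0.0013, -1], [-0.0007, -0.0011, 0.0133, 0, 0, 0.0013, -1], [-0.0007, -0.0011, 0.0133, 0, 0, 0.0013, 0], [-0.0007, -0.0011, 0.0133, 0, 0, 0.0013, 0.5], [-0.0007, -0.0011, 0.0133, 0, 0, 0.0013, 1], [-0.0007, -0.0011, 0.0133, 0, 0, 0.0013, 1], [-0.0007, -0.0011, 0.0133, 0, 0, 0.0013, 1], [-0.0007, -0.0011, 0.0133, 0, 0, 0.0013, 1], [-0.0007, -0.0011, 0.0133, 0, 0, 0.0013, 1], [-0.0007, -0.0011, 0.0133, 0, 0, 0.0013, 1], [-0.0007, -0.0011, 0.0133, 0, 0, 0.0013, 1]],
], squeeze=40)

```text
time_s: 4.3
ee_pos: [0.4436, -0.3112, 0.009]
eef_rot: [-3.142, -0.0, 1.406]
force: [-0.2, 0.5, -0.3]
grip_width: 0.0256
grip_force: 0.0
```

Converted, 10 mm / 750 = 0.0133, -0.8 mm / 750 = -0.0011, 0.002 rad / 1.5708 = 0.0013.

Call:
arm_command([
  [[-0.0007, -0.0011, 0.0133, 0, 0, 0.0013, 1], [-0.0007, -0.0011, 0.0133, 0, 0, 0.0013, 1], [-0.0007, -0.0011, 0.0133, 0, 0, 0.0013, 1], [-0.0007, -0.0011, 0.0133, 0, 0, 0.0013, 1], [-0.0007, -0.0011, 0.0133, 0, 0, 0.0013, 1]],
], squeeze=40)

```text
time_s: 4.8
ee_pos: [0.4428, -0.3117, -0.0008]
eef_rot: [3.141, 0.0, 1.404]
force: [0.2, -0.0, -0.7]
grip_width: 0.0003
grip_force: 0.0
```

That was my mistake: the repeated row added another 10 mm, and the fingers shut with nothing between them. Time to look.

```bash
python3 - <<'E'
from h import *
im,P,i=shot("wrist","w4.png"); P=P*1000; np.save("w4.npy",P)
o=ctrl.get_obs(); print(o["time_s"],np.round(o["ee_pos"],4),o["grip_width"],np.round(o["force"],2))
im2,P2,_=shot("side"); cv2.imwrite("pics/w4.png",cv2.hconcat([cv2.resize(im,(400,300)),cv2.resize(im2[220:370,200:400],(400,300))]))
E
```

```text
4.85 [ 0.4428 -0.3116 -0.0008] 0.0004524562495375372 [ 0.32  0.48 -0.57]
```

View pics/w4.png

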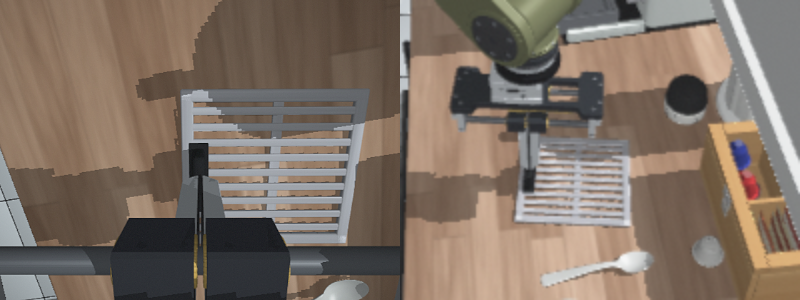

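The picture shows the tab at about (199,160) of the left panel, right beside the closed fingers. I'll check geometry numerically and zoom in.

```bash
python3 - <<'E'
from h import *
im,P,i=shot("wrist"); P=P*1000
im2,P2,_=shot("side"); P2*=1000
im3,P3,_=shot("top"); P3*=1000
for n,I,Q in(("w",im,P),("s",im2,P2),("t",im3,P3)):
    q=Q.reshape(-1,3);C=I.reshape(-1,3).astype(int)
    m=(q[:,2]>3)&(q[:,2]<9)&(np.hypot(q[:,0]-501,q[:,1]+320)<115)&(C.max(1)-C.min(1)<25)&(C.min(1)>60)
    print(n,cv2.minAreaRect(q[m][:,:2].astype(np.float32)))
    m=(C.max(1)<50)&(q[:,2]>15)&(q[:,2]<38)&(np.hypot(q[:,0]-443,q[:,1]+311)<60)
    if m.sum()>5: print(n,"dark",m.sum(),np.nanmin(q[m],0).round(1),np.nanmax(q[m],0).round(1))
W=P
for v in range(190,300,10): print(v,[(u,W[v,u].round(0).tolist()) for u in (270,278,286,292)])
a=cv2.resize(im[180:330,230:330],(390,585),interpolation=2);b=cv2.resize(im2[275:335,240:280],(390,585),interpolation=2)
cv2.imwrite("pics/w5.png",cv2.convertScaleAbs(cv2.hconcat([a,b]),alpha=1.7,beta=20))
E
```

```text
w ((500.73175048828125, -320.62225341796875), (135.94540405273438, 146.41555786132812), 80.7492904663086)
w dark 662 [ 438.6 -304.9   15. ] [ 450.3 -288.7   37.9]
s ((502.8563232421875, -305.3248291015625), (171.52545166015625, 147.4670867919922), 79.41834259033203)
s dark 23 [ 433.8 -334.    15.7] [ 445.8 -311.5   34.5]
t ((517.3934326171875, -283.1045227050781), (57.070106506347656, 122.53794860839844), 80.21070098876953)
190 [(270, [443.0, -280.0, 3.0]), (278, [448.0, -281.0, -1.0]), (286, [452.0, -282.0, -0.0]), (292, [456.0, -282.0, 1.0])]
200 [(270, [442.0, -285.0, 6.0]), (278, [447.0, -286.0, 5.0]), (286, [452.0, -286.0, 6.0]), (292, [455.0, -287.0, 5.0])]
210 [(270, [442.0, -290.0, 9.0]), (278, [446.0, -290.0, 12.0]), (286, [451.0, -292.0, 7.0]), (292, [454.0, -294.0, -0.0])]
220 [(270, [442.0, -289.0, 31.0]), (278, [446.0, -290.0, 31.0]), (286, [450.0, -292.0, 25.0]), (292, [453.0, -299.0, 5.0])]
230 [(270, [441.0, -294.0, 31.0]), (278, [446.0, -295.0, 32.0]), (286, [449.0, -296.0, 30.0]), (292, [452.0, -306.0, 1.0])]
240 [(270, [440.0, -300.0, 31.0]), (278, [445.0, -300.0, 33.0]), (286, [449.0, -301.0, 31.0]), (292, [451.0, -311.0, 5.0])]
250 [(270, [440.0, -302.0, 40.0]), (278, [444.0, -304.0, 36.0]), (286, [448.0, -303.0, 41.0]), (292, [451.0, -303.0, 41.0])]
260 [(270, [441.0, -302.0, 53.0]), (278, [444.0, -304.0, 50.0]), (286, [448.0, -303.0, 53.0]), (292, [451.0, -303.0, 54.0])]
270 [(270, [441.0, -302.0, 64.0]), (278, [444.0, -304.0, 61.0]), (286, [448.0, -303.0, 64.0]), (292, [450.0, -303.0, 65.0])]
280 [(270, [441.0, -302.0, 74.0]), (278, [444.0, -304.0, 71.0]), (286, [448.0, -303.0, 73.0]), (292, [450.0, -303.0, 74.0])]
290 [(270, [441.0, -302.0, 83.0]), (278, [444.0, -304.0, 80.0]), (286, [nan, nan, nan]), (292, [450.0, -304.0, 82.0])]
```

View pics/w5.png

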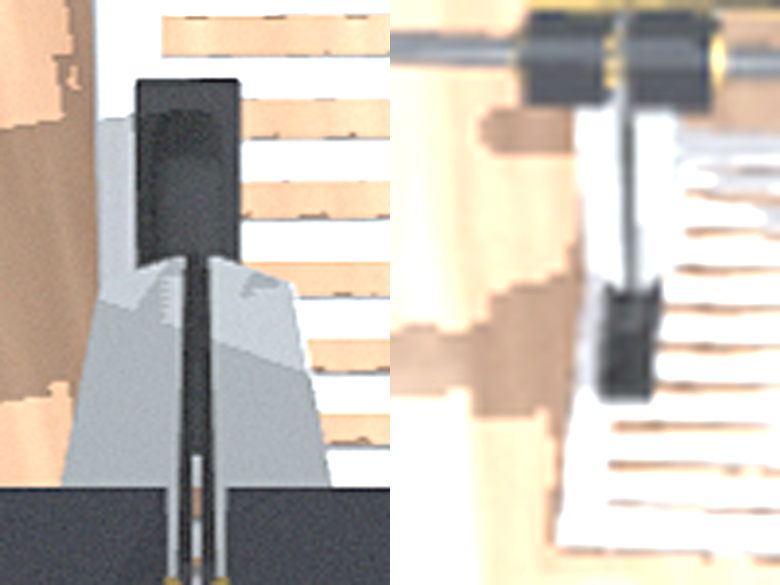

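The fingers appear to have shut inside the tab's outline with no contact force, and the grille hasn't moved, which isn't physically plausible. I'll open, go back up 10 mm and close again while watching the width.

Converted, -10 mm / 750 = -0.0133, 0.5 mm / 750 = 0.0007.

Call:
arm_command([
  [[0, 0, 0, 0, 0, 0, -1], [0, 0, 0, 0, 0, 0, -1], [0, 0, 0, 0, 0, 0, -1], [0, 0, 0, 0, 0, 0, -1], [0.0007, 0.0007, -0.0133, 0, 0, 0, -1], [0.0007, 0.0007, -0.0133, 0, 0, 0, -1], [0.0007, 0.0007, -0.0133, 0, 0, 0, -1], [0.0007, 0.0007, -0.0133, 0, 0, 0, -1], [0.0007, 0.0007, -0.0133, 0, 0, 0, -1], [0.0007, 0.0007, -0.0133, 0, 0, 0, -1]],
], squeeze=40)

```text
time_s: 6.05
ee_pos: [0.4432, -0.3112, 0.0089]
eef_rot: [-3.141, -0.0, 1.404]
force: [0.5, -0.1, -0.8]
grip_width: 0.0772
grip_force: 0.0
```

```bash
python3 - <<'E'
from h import *
o=ctrl.get_obs(); print(o["time_s"],np.round(o["ee_pos"],4),o["grip_width"],np.round(o["force"],2))
im,P,i=shot("wrist"); P*=1000
q=P.reshape(-1,3);C=im.reshape(-1,3).astype(int)
m=(q[:,2]>3)&(q[:,2]<9)&(np.hypot(q[:,0]-501,q[:,1]+320)<115)&(C.max(1)-C.min(1)<25)&(C.min(1)>60)
print(cv2.minAreaRect(q[m][:,:2].astype(np.float32)))
m=(C.max(1)<60)&(q[:,2]>28)&(q[:,2]<36)&(np.hypot(q[:,0]-443,q[:,1]+311)<30)
print(m.sum(),cv2.minAreaRect(q[m][:,:2].astype(np.float32)),rel([.4435,-.311,.010],1.4064))
E
```

```text
6.05 [ 0.4432 -0.3112  0.0089] 0.07715399994536011 [ 0.47 -0.1  -0.77]
((500.6661071777344, -320.75616455078125), (136.255615234375, 146.25936889648438), 80.67557525634766)
1296 ((442.26470947265625, -310.4332580566406), (43.255435943603516, 9.60791301727295), 80.58377075195312) (array([ 0.2,  0.2, -1.1]), array([-0.0002, -0.0001, -0.0026]), array([ 0.4433, -0.3111,  0.0089]))
```

Grille and tab are where measured, and the TCP is centred on the tab. I'll close again at this height, without shifting.

Converted, -0.002 rad / 1.5708 = -0.0013.

Call:
arm_command([
  [[0, 0, 0, 0, 0, -0.0013, 1], [0, 0, 0, 0, 0, -0.0013, 1], [0, 0, 0, 0, 0, -0.0013, 1], [0, 0, 0, 0, 0, -0.0013, 1], [0, 0, 0, 0, 0, -0.0013, 1], [0, 0, 0, 0, 0, -0.0013, 1], [0, 0, 0, 0, 0, -0.0013, 1], [0, 0, 0, 0, 0, -0.0013, 1], [0, 0, 0, 0, 0, -0.0013, 1], [0, 0, 0, 0, 0, -0.0013, 1]],
], squeeze=40)

```text
time_s: 7.1
ee_pos: [0.4433, -0.3112, 0.009]
eef_rot: [-3.142, 0.0, 1.406]
force: [0.5, -0.3, -0.6]
grip_width: 0.0078
grip_force: 0.0
```

Call:
arm_command([
  [[0, 0, 0, 0, 0, 0, 1], [0, 0, 0, 0, 0, 0, 1], [0, 0, 0, 0, 0, 0, 1]],
], squeeze=40)

```text
time_s: 7.4
ee_pos: [0.4433, -0.3112, 0.009]
eef_rot: [-3.142, -0.0, 1.406]
force: [-0.6, -1.0, -0.1]
grip_width: 0.0009
grip_force: 0.0
```

```bash
python3 - <<'E'
from h import *
o=ctrl.get_obs(); print({k:np.round(v,4).tolist() for k,v in o.items()})
im,P,i=shot("wrist"); P*=1000
for v in range(215,262,6): print(v,[(u,P[v,u].round(0).tolist(),im[v,u].tolist()) for u in (264,270,278,286,292)])
E
```

```text
{'time_s': 7.4, 'qpos': [-0.6797, 0.4711, 1.6939, 0.0, 0.9766, -0.5146], 'joint_vel': [0.0035, 0.0005, 0.0024, 0.001, -0.0, -0.0002], 'tau': [0.0003, -56.4128, -28.9585, 0.0471, 0.051, -0.0], 'ee_pos': [0.4433, -0.3112, 0.009], 'eef_rot': [-3.1415, -0.0, 1.4058], 'force': [-0.6169, -1.0288, -0.1454], 'moment': [-0.0519, -0.0859, 0.0003], 'grip_force': 0.0, 'grip_width': 0.0009}
215 [(264, [437.0, -295.0, 7.0], [86, 84, 82]), (270, [442.0, -289.0, 29.0], [27, 28, 20]), (278, [447.0, -289.0, 32.0], [31, 31, 31]), (286, [450.0, -297.0, 7.0], [40, 36, 34]), (292, [454.0, -298.0, 5.0], [180, 173, 168])]
221 [(264, [437.0, -299.0, 6.0], [88, 85, 83]), (270, [442.0, -292.0, 32.0], [28, 27, 26]), (278, [446.0, -292.0, 33.0], [40, 40, 36]), (286, [450.0, -301.0, 7.0], [38, 38, 36]), (292, [453.0, -302.0, 5.0], [171, 165, 160])]
227 [(264, [436.0, -303.0, 6.0], [92, 88, 86]), (270, [441.0, -295.0, 32.0], [30, 24, 25]), (278, [446.0, -296.0, 33.0], [44, 42, 39]), (286, [449.0, -305.0, 7.0], [38, 41, 35]), (292, [453.0, -307.0, 0.0], [99, 121, 148])]
233 [(264, [435.0, -306.0, 6.0], [89, 86, 84]
[... 399 characters left out ...]
65])]
245 [(264, [434.0, -315.0, 4.0], [100, 98, 95]), (270, [440.0, -305.0, 32.0], [23, 23, 22]), (278, [444.0, -306.0, 33.0], [34, 33, 30]), (286, [447.0, -316.0, 6.0], [58, 57, 53]), (292, [451.0, -320.0, -1.0], [98, 120, 149])]
251 [(264, [438.0, -301.0, 51.0], [113, 110, 106]), (270, [441.0, -302.0, 51.0], [103, 100, 96]), (278, [444.0, -303.0, 48.0], [26, 23, 22]), (286, [449.0, -303.0, 52.0], [114, 110, 106]), (292, [452.0, -303.0, 51.0], [113, 110, 104])]
257 [(264, [438.0, -301.0, 59.0], [113, 109, 105]), (270, [441.0, -301.0, 60.0], [97, 95, 91]), (278, [444.0, -304.0, 55.0], [21, 20, 21]), (286, [448.0, -303.0, 59.0], [114, 111, 106]), (292, [451.0, -303.0, 59.0], [107, 105, 99])]
```

The fingers pass through the tab with no contact. As a harmless test, I'll drag the closed fingers 15 mm along the tool's y and see whether the grille or the force responds.

Converted, 20 mm / 750 = 0.0267, 15 mm / 750 = 0.02.

Call:
arm_command([
  [[0, 0.0067, 0, 0, 0, 0, 1], [0, 0.0133, 0, 0, 0, 0, 1], [0, 0.02, 0, 0, 0, 0, 1], [0, 0.0267, 0, 0, 0, 0, 1], [0, 0.0267, 0, 0, 0, 0, 1]],
])

```text
time_s: 7.95
ee_pos: [0.4636, -0.3145, 0.009]
eef_rot: [3.142, 0.0, 1.406]
force: [0.8, 0.6, -0.3]
grip_width: 0.0005
grip_force: 0.0
```

```bash
cat >> h.py <<'E'
def grille(P,im,c=(501,-320)):
    q=P.reshape(-1,3)*1000;C=im.reshape(-1,3).astype(int)
    m=(q[:,2]>3)&(q[:,2]<9)&(np.hypot(q[:,0]-c[0],q[:,1]-c[1])<115)&(C.max(1)-C.min(1)<25)&(C.min(1)>60)
    return cv2.minAreaRect(q[m][:,:2].astype(np.float32))
E
python3 - <<'E'
from h import *
o=ctrl.get_obs(); print({k:np.round(o[k],4).tolist() for k in("time_s","ee_pos","force","grip_width","grip_force")})
im,P,i=shot("wrist","w6.png"); print(grille(P,im))
E
```

```text
{'time_s': 7.95, 'ee_pos': [0.4636, -0.3145, 0.009], 'force': [0.781, 0.5648, -0.2933], 'grip_width': 0.0005, 'grip_force': 0.0}
((500.60906982421875, -320.35858154296875), (135.4546661376953, 146.22042846679688), 80.52031707763672)
```

View pics/w6.png

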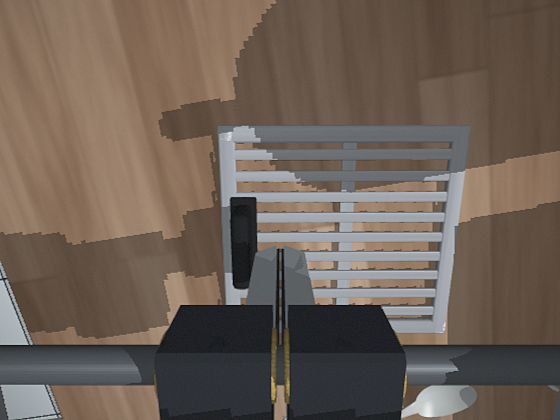

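The closed fingers at about (280,255) went through the tab at (243,240), and the grille hasn't moved. Next question: do the fingers contact anything? I'll probe the worktop gently, in millimetres.

Converted, 12 mm / 750 = 0.016, 11 mm / 750 = 0.0147.

Call:
arm_command([
  [[0, 0, 0.0067, 0, 0, 0, 1], [0, 0, 0.012, 0, 0, 0, 1], [0, 0, 0.0133, 0, 0, 0, 1], [0, 0, 0.0147, 0, 0, 0, 1], [0, 0, 0.016, 0, 0, 0, 1], [0, 0, 0.016, 0, 0, 0, 1]],
])

```text
time_s: 8.6
ee_pos: [0.463, -0.3145, -0.003]
eef_rot: [-3.142, -0.0, 1.406]
force: [0.9, -0.8, 0.3]
grip_width: 0.0006
grip_force: 0.0
```

No contact at -3 mm either. In the earlier depth data the lowest visible finger point rose with the TCP (about 37, then 48 mm), so the real fingertips may end well above the reported TCP. I'll measure them.

```bash
python3 - <<'E'
from h import *
o=ctrl.get_obs(); e=np.array(o["ee_pos"])
for n in("wrist","side"):
    im,P,i=shot(n); T=np.array(i["world_to_cam"])
    q=P.reshape(-1,3); m=(np.abs(q[:,0]-e[0])<.014)&(np.abs(q[:,1]-e[1])<.03)&(q[:,2]>.012)&(q[:,2]<.2)
    g=q[m]; g=g[np.argsort(g[:,2])]; print(n,len(g)); print((g[:12]*1000).round(0).tolist())
    h,ed=np.histogram(g[:,2]*1000,np.arange(10,200,6)); print(list(zip(ed.astype(int).tolist(),h.tolist())))
    c=T[:3,:3]@e+T[:3,3]; print("TCP px",i["fx"]*c[0]/c[2]+i["cx"],i["fy"]*c[1]/c[2]+i["cy"])
T=np.linalg.inv(np.array(cams.camera_info("wrist")["world_to_cam"]));A=R.from_euler('xyz',o["eef_rot"]).as_matrix()
print((A.T@(T[:3,3]-e)).round(3))
E
```

```text
wrist 10722
[[449.0, -301.0, 12.0], [449.0, -291.0, 13.0], [450.0, -292.0, 13.0], [450.0, -293.0, 13.0], [450.0, -291.0, 13.0], [450.0, -290.0, 13.0], [450.0, -291.0, 14.0], [450.0, -294.0, 14.0], [450.0, -293.0, 15.0], [450.0, -295.0, 15.0], [450.0, -292.0, 15.0], [450.0, -294.0, 15.0]]
[(10, 15), (16, 27), (22, 30), (28, 75), (34, 151), (40, 230), (46, 258), (52, 346), (58, 309), (64, 334), (70, 388), (76, 441), (82, 483), (88, 372), (94, 110), (100, 195), (106, 2), (112, 0), (118, 0), (124, 27), (130, 27), (136, 44), (142, 423), (148, 6252), (154, 183), (160, 0), (166, 0), (172, 0), (178, 0), (184, 0), (190, 0)]
TCP px 278.404526377125 239.76553423778094
side 355
[[463.0, -322.0, 33.0], [461.0, -322.0, 34.0], [458.0, -324.0, 37.0], [455.0, -324.0, 37.0], [465.0, -325.0, 37.0], [463.0, -322.0, 37.0], [466.0, -322.0, 38.0], [455.0, -322.0, 39.0], [453.0, -322.0, 39.0], [460.0, -324.0, 40.0], [470.0, -325.0, 40.0], [458.0, -324.0, 41.0]]
[(10, 0), (16, 0), (22, 0), (28, 2), (34, 7), (40, 15), (46, 12), (52, 14), (58, 14), (64, 18), (70, 12), (76, 16), (82, 12), (88, 18), (94, 17), (100, 15), (106, 3), (112, 0), (118, 0), (124, 0), (130, 0), (136, 1), (142, 0), (148, 33), (154, 25), (160, 8), (166, 21), (172, 29), (178, 25), (184, 20), (190, 18)]
TCP px 272.69857615152756 310.1138341764578
[ 0.076  0.001 -0.214]
```

Both cameras put the real fingertips 37 mm above the reported TCP (tip z≈34 while the TCP reads -3). x and y agree, so nothing penetrated: the fingers were only hovering above the tab. I'll use a tip offset of +37 mm from here. Lift, re-centre, open, and descend to real tip z≈10.

Converted, -20 mm / 750 = -0.0267, 18 mm / 750 = 0.024.

Call:
arm_command([
  [[0, 0, -0.02, 0, 0, 0, -1], [0, -0.0133, -0.0267, 0, 0, 0, -1], [0, -0.0267, -0.0267, 0, 0, 0, -1], [0, -0.0267, -0.0267, 0, 0, 0, -1], [0, -0.0267, -0.0267, 0, 0, 0, -1], [0, -0.0267, -0.0267, 0, 0, 0, -1], [0, -0.0267, -0.0267, 0, 0, 0, -1], [0, -0.0267, -0.0133, 0, 0, 0, -1], [0, -0.0267, 0, 0, 0, 0, -1], [0, -0.0267, 0.0133, 0, 0, 0, -1], [0, -0.0267, 0.024, 0, 0, 0, -1], [0, -0.0267, 0.024, 0, 0, 0, -1]],
])

```text
time_s: 9.9
ee_pos: [0.4427, -0.3107, -0.0225]
eef_rot: [-3.14, -0.001, 1.406]
force: [-0.2, -0.4, 0.2]
grip_width: 0.0918
grip_force: 0.0
```

```bash
python3 - <<'E'
from h import *
o=ctrl.get_obs(); e=np.array(o["ee_pos"]);print(e.round(4),o["eef_rot"],o["grip_width"],np.round(o["force"],2))
im,P,i=shot("side"); q=P.reshape(-1,3)
for dx in(-.05,.05):
    m=(np.abs(q[:,0]-e[0]-dx)<.012)&(np.abs(q[:,1]-e[1])<.015)&(q[:,2]>.009)&(q[:,2]<.1)
    print(dx,np.sort(q[m][:,2]*1000)[:5].round(0))
im,P,i=shot("wrist"); print(grille(P,im))
E
```

```text
[ 0.4427 -0.3107 -0.0225] [-3.13951594e+00 -1.14231302e-03  1.40585650e+00] 0.09181756452516886 [-0.18 -0.44  0.16]
-0.05 [14. 16. 17. 19. 20.]
0.05 [12. 46. 54.]
((501.80767822265625, -314.6073913574219), (123.38603973388672, 146.5723876953125), 80.58210754394531)
```

The tip is at about 14 mm, as predicted. Down 4 mm more, then close.

Converted, 4 mm / 750 = 0.0053, 0.5 mm / 750 = 0.0007.

Call:
arm_command([
  [[0, 0.0007, 0.0053, 0, 0, 0, -1], [0, 0.0007, 0.0053, 0, 0, 0, 1], [0, 0.0007, 0.0053, 0, 0, 0, 1], [0, 0.0007, 0.0053, 0, 0, 0, 1], [0, 0.0007, 0.0053, 0, 0, 0, 1], [0, 0.0007, 0.0053, 0, 0, 0, 1], [0, 0.0007, 0.0053, 0, 0, 0, 1], [0, 0.0007, 0.0053, 0, 0, 0, 1], [0, 0.0007, 0.0053, 0, 0, 0, 1], [0, 0.0007, 0.0053, 0, 0, 0, 1], [0, 0.0007, 0.0053, 0, 0, 0, 1], [0, 0.0007, 0.0053, 0, 0, 0, 1]],
], squeeze=40)

```text
time_s: 11.2
ee_pos: [0.4436, -0.3112, -0.025]
eef_rot: [-3.141, -0.0, 1.406]
force: [0.3, 0.1, -0.2]
grip_width: 0.0101
grip_force: 39.7
```

Call:
arm_command([
  [[0, 0, 0, 0, 0, 0, 1], [0, 0, 0, 0, 0, 0, 1], [0, 0, 0, 0, 0, 0, 1], [0, 0, 0, 0, 0, 0, 1]],
], squeeze=40)

```text
time_s: 11.6
ee_pos: [0.4437, -0.3112, -0.025]
eef_rot: [-3.141, -0.0, 1.406]
force: [-1.4, 0.2, 1.6]
grip_width: 0.0097
grip_force: 40.0
```

Gripped: 9.7 mm opening at 40 N. The grille's underside is at reported TCP z +25 mm. Lift, then measure the pose in hand.

Converted, -75 mm / 750 = -0.1, -60 mm / 750 = -0.08.

Call:
arm_command([
  [[0, 0, -0.0133, 0, 0, 0, 1], [0, 0, -0.0467, 0, 0, 0, 1], [0, 0, -0.08, 0, 0, 0, 1], [0, 0, -0.1, 0, 0, 0, 1], [0, 0, -0.1, 0, 0, 0, 1], [0, 0, -0.1, 0, 0, 0, 1]],
])

```text
time_s: 12.2
ee_pos: [0.4437, -0.3111, 0.0498]
eef_rot: [3.142, -0.0, 1.406]
force: [-1.1, 1.3, -3.3]
grip_width: 0.0096
grip_force: 40.0
```

```bash
cat >> h.py <<'E'
def hand():
    "grille in hand: plate fitted from the wrist view; returns centre/yaw/tilt/height relative to TCP"
    o=ctrl.get_obs(); e=np.array(o["ee_pos"])*1000; im,P,i=shot("wrist"); q=P.reshape(-1,3)*1000
    C=im.reshape(-1,3).astype(int); zt=e[2]+25+5
    d=q[:,:2]-e[:2]
    m=(np.abs(q[:,2]-zt)<9)&(np.hypot(d[:,0],d[:,1])<160)&(C.max(1)-C.min(1)<25)&(C.min(1)>60)
    g=q[m]; A=np.c_[g[:,:2]-g[:,:2].mean(0),np.ones(len(g))]; s=np.linalg.lstsq(A,g[:,2],rcond=None)[0]
    r=cv2.minAreaRect(g[:,:2].astype(np.float32))
    print("t",o["time_s"],"tcp",e.round(1),"yaw",round(o["eef_rot"][2],4),"F",np.round(o["force"],1),"grip",o["grip_force"],"| n",len(g),"plane slope",s[:2].round(4),"z@mean",s[2].round(1),"mean",g.mean(0).round(0),"rect",np.round(r[0],1),np.round(r[1],1),round(r[2],2))
    return im,P
E
python3 - <<'E'
from h import *
hand(); print(rel([.312,.0045,.035],1.6685))
E
```

```text
t 12.2 tcp [ 443.7 -311.1   49.8] yaw 1.4058 F [-1.1  1.3 -3.3] grip 40.00190019607544 | n 33521 plane slope [0.0001 0.0031] z@mean 79.1 mean [ 515. -301.   79.] rect [ 504.1 -313.8] [121.5 146.9] 80.43
(array([ 289.6, -181.5,   14.6]), array([-0.0009, -0.0007, -0.2627]), array([ 0.4435, -0.3109,  0.0493]))
```

Converted, 289.6 mm / 750 = 0.3861, -181.5 mm / 750 = -0.242, -0.2627 rad / 1.5708 = -0.1672.

Call:
arm_command([
  [[0.0387, -0.024, 0, 0, 0, -0.0166, 1], [0.0853, -0.0533, 0, 0, 0, -0.0382, 1], [0.1333, -0.0827, 0, 0, 0, -0.0573, 1], [0.1813, -0.112, 0, 0, 0, -0.0764, 1], [0.2293, -0.1413, 0, 0, 0, -0.0987, 1], [0.2773, -0.172, 0, 0, 0, -0.121, 1], [0.3227, -0.2013, 0.004, 0, 0, -0.1401, 1], [0.3573, -0.224, 0.0107, 0, 0, -0.156, 1], [0.3787, -0.2373, 0.0187, 0, 0, -0.1642, 1], [0.3861, -0.242, 0.0193, 0, 0, -0.1672, 1], [0.3861, -0.242, 0.0193, 0, 0, -0.1672, 1], [0.3861, -0.242, 0.0193, 0, 0, -0.1672, 1]],
])

```text
time_s: 13.45
ee_pos: [0.3128, 0.0037, 0.0356]
eef_rot: [3.142, 0.0, 1.668]
force: [0.0, 0.4, -2.3]
grip_width: 0.0097
grip_force: 40.0
```

```bash
python3 - <<'E'
from h import *
im,P=hand(); cv2.imwrite("pics/w7.png",im); np.save("w7.npy",P)
print(ctrl.get_obs()["qpos"]); print(rel([.312,.0045,.0135],1.6685))
E
```

```text
t 13.45 tcp [312.8   3.7  35.6] yaw 1.668 F [ 0.   0.4 -2.3] grip 40.001776814460754 | n 33590 plane slope [-0.0007  0.0021] z@mean 65.0 mean [379.  32.  65.] rect [371.7  16.6] [146.7 121.2] 5.57
[-1.05751372e-01 -4.88123629e-02  2.27006057e+00 -5.19963078e-05
  9.20232680e-01 -2.02379949e-01]
(array([ 1. , -0.7, 22.1]), array([ 0.0001,  0.0001, -0.001 ]), array([0.3128, 0.0036, 0.0356]))
```

View pics/w7.png

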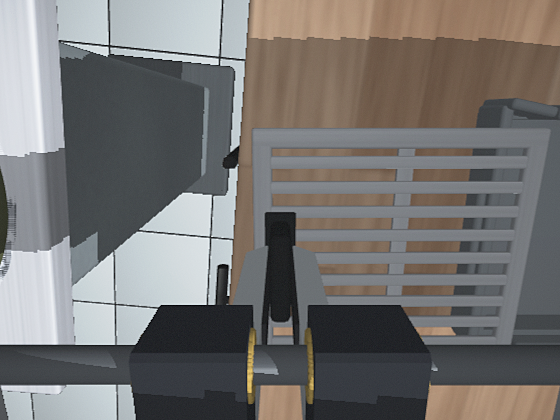

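The grille (right edge at u≈550) is held flat and in line, overlapping the tray's front rim (u≈480) as planned. Next, the sideways offset between grille and tray walls from this same view.

```bash
python3 - <<'E'
from h import *
P=np.load("w7.npy").reshape(-1,3)*1000; im=cv2.imread("pics/w7.png").reshape(-1,3).astype(int)
th=np.radians(5.6);c,s=np.cos(th),np.sin(th); M=np.array([[c,-s],[s,c]])
q=P[:,:2]@M; z=P[:,2]
grey=(im.max(1)-im.min(1)<25)
p=grey&(np.abs(z-65)<3)&(im.min(1)>60)&(q[:,0]>300)&(q[:,0]<460)
for a in range(310,450,20):
    k=p&(np.abs(q[:,0]-a)<10); print(a,k.sum(),np.percentile(q[k,1],[99,99.9]).round(1),end=' ; ')
print("\nrear edge x'",np.percentile(q[p,0],[99,99.9]).round(1))
w=grey&(z>38.5)&(z<43)&(q[:,0]>425)&(q[:,0]<560)&(q[:,1]>25)&(q[:,1]<75)
for a in range(430,560,10):
    k=w&(np.abs(q[:,0]-a)<5)
    if k.sum()>5: print(a,k.sum(),np.percentile(q[k,1],[1,99]).round(1))
e=np.array(ctrl.get_obs()["ee_pos"])[:2]*1000@M; print("tcp'",e)
E
```

```text
310 3363 [40.7 40.8] ; 330 3185 [40.7 40.8] ; 350 4071 [40.3 40.7] ; 370 5209 [40.3 40.7] ; 390 4536 [40.3 40.7] ; 410 4881 [40.3 40.7] ; 430 6301 [40.2 40.7] ; 
rear edge x' [442.8 444. ]
440 166 [48.9 54.8]
450 214 [47.  53.8]
460 178 [44.9 51.8]
470 7 [44.3 50.6]
tcp' [311.67785111 -26.95527618]
```

Yaw is aligned. The grille needs +1.2 mm sideways and 146.5 mm of travel to the recess. Lower it to just above the rim and begin sliding in between the flares.

Converted, 40 mm / 750 = 0.0533, 1.2 mm / 750 = 0.0016.

Call:
arm_command([
  [[0.0016, 0, 0.0133, 0, 0, 0, 1], [0.0016, 0, 0.0267, 0, 0, 0, 1], [0.0016, 0, 0.0293, 0, 0, 0, 1], [0.0016, 0.0067, 0.0293, 0, 0, 0, 1], [0.0016, 0.02, 0.0293, 0, 0, 0, 1], [0.0016, 0.0333, 0.0293, 0, 0, 0, 1], [0.0016, 0.0467, 0.0293, 0, 0, 0, 1], [0.0016, 0.0533, 0.0293, 0, 0, 0, 1], [0.0016, 0.0533, 0.0293, 0, 0, 0, 1]],
])

```text
time_s: 14.4
ee_pos: [0.3526, 0.0094, 0.0135]
eef_rot: [-3.142, -0.0, 1.669]
force: [-0.4, -0.3, -2.9]
grip_width: 0.0102
grip_force: 40.0
```

```bash
cat >> h.py <<'E'
def st():
    th=np.radians(5.6);c,s=np.cos(th),np.sin(th); o=ctrl.get_obs(); e=np.array(o["ee_pos"])*1000
    print("t",round(o["time_s"],2),"tcp'",(e[:2]@np.array([[c,-s],[s,c]])).round(1),"underside z",round(e[2]+24.7,1),"F",np.round(o["force"],1),"M",np.round(o["moment"],2),"grip",round(o["grip_force"],1),o["grip_width"])
E
python3 -c "
from h import *
st(); hand(); st()"
```

```text
t 14.4 tcp' [351.9 -25.1] underside z 38.2 F [-0.4 -0.3 -2.9] M [-0.03  0.09  0.01] grip 40.0 0.010215041689163686
t 14.4 tcp [352.6   9.4  13.5] yaw 1.6688 F [-0.4 -0.3 -2.9] grip 40.001821517944336 | n 36402 plane slope [-0.0058 -0.003 ] z@mean 42.5 mean [421.  40.  43.] rect [412.9  28.8] [151.3 134. ] 5.32
t 14.45 tcp' [351.3 -25. ] underside z 38.1 F [-0.1  0.  -3. ] M [-0.02  0.06 -0.05] grip 40.0 0.009943830886557639
```

No wall contact. Correct sideways by -0.7 mm and lower to rest lightly on the front rim.

Converted, 10 mm / 750 = 0.0133, 5 mm / 750 = 0.0067.

Call:
arm_command([
  [[-0.0009, 0, 0.0009, 0, 0, 0, 1], [-0.0009, 0, 0.0019, 0, 0, 0, 1], [-0.0009, 0, 0.0027, 0, 0, 0, 1], [-0.0009, 0.0067, 0.0031, 0, 0, 0, 1], [-0.0009, 0.0133, 0.0031, 0, 0, 0, 1], [-0.0009, 0.0133, 0.0031, 0, 0, 0, 1]],
])

```text
time_s: 15.05
ee_pos: [0.3628, 0.0096, 0.0113]
eef_rot: [3.141, 0.0, 1.669]
force: [-0.3, -0.2, -2.7]
grip_width: 0.0096
grip_force: 40.0
```

```bash
python3 -c "
from h import *
st()"
```

```text
t 15.05 tcp' [362.  -25.8] underside z 36.0 F [-0.3 -0.2 -2.7] M [-0.06  0.04 -0.04] grip 40.0 0.009635934363569892
```

Converted, 45 mm / 750 = 0.06, 40 mm / 750 = 0.0533.

Call:
arm_command([
  [[0, 0.0067, 0.0005, 0, 0, 0, 1], [0, 0.016, 0.0009, 0, 0, 0, 1], [0, 0.0267, 0.0009, 0, 0, 0, 1], [0, 0.04, 0.0009, 0, 0, 0, 1], [0, 0.0533, 0.0009, 0, 0, 0, 1], [0, 0.06, 0.0009, 0, 0, 0, 1], [0, 0.06, 0.0009, 0, 0, 0, 1]],
])

```text
time_s: 15.75
ee_pos: [0.4084, 0.0141, 0.0109]
eef_rot: [3.14, 0.0, 1.669]
force: [1.1, -0.3, 1.8]
grip_width: 0.0099
grip_force: 40.0
```

```bash
python3 -c "
from h import *
st()"
```

```text
t 15.75 tcp' [407.8 -25.8] underside z 35.6 F [ 1.1 -0.3  1.8] M [ 0.09 -0.38  0.01] grip 40.0 0.009883269800482677
```

Light rim contact, about 4.5 N. Slide on to 6 mm short.

Converted, 44 mm / 750 = 0.0587, 42 mm / 750 = 0.056.

Call:
arm_command([
  [[0, 0.0107, 0, 0, 0, 0, 1], [0, 0.024, 0, 0, 0, 0, 1], [0, 0.0373, 0, 0, 0, 0, 1], [0, 0.048, 0, 0, 0, 0, 1], [0, 0.056, 0, 0, 0, 0, 1], [0, 0.0587, 0, 0, 0, 0, 1], [0, 0.0587, 0, 0, 0, 0, 1]],
])

```text
time_s: 16.45
ee_pos: [0.451, 0.0183, 0.0108]
eef_rot: [-3.141, 0.0, 1.669]
force: [-4.6, -0.7, 9.8]
grip_width: 0.0101
grip_force: 40.0
```

```bash
python3 -c "
from h import *
st()"
```

```text
t 16.45 tcp' [450.6 -25.8] underside z 35.5 F [-4.6 -0.7  9.8] M [-0.13  1.2  -0.02] grip 40.0 0.0101430723407268
```

Contact has grown to about 12 N. Ease up 0.4 mm and creep on.

Call:
arm_command([
  [[0, 0.0013, -0.0005, 0, 0, 0, 1], [0, 0.004, -0.0005, 0, 0, 0, 1], [0, 0.0067, -0.0005, 0, 0, 0, 1], [0, 0.008, -0.0005, 0, 0, 0, 1], [0, 0.008, -0.0005, 0, 0, 0, 1]],
])

```text
time_s: 16.95
ee_pos: [0.4569, 0.0189, 0.0109]
eef_rot: [3.141, -0.0, 1.669]
force: [-1.9, 0.5, 1.5]
grip_width: 0.0099
grip_force: 40.0
```

```bash
python3 -c "
from h import *
st()"
```

```text
t 16.95 tcp' [456.6 -25.8] underside z 35.6 F [-1.9  0.5  1.5] M [-0.05  0.4   0.04] grip 40.0 0.009859376589010545
```

The front edge is at the rim's inner edge. Advance 2 mm and lower to feel the drop.

Converted, 2 mm / 750 = 0.0027, 1 mm / 750 = 0.0013.

Call:
arm_command([
  [[0, 0.0013, 0, 0, 0, 0, 1], [0, 0.0027, 0, 0, 0, 0, 1], [0, 0.0027, 0.0007, 0, 0, 0, 1], [0, 0.0027, 0.0013, 0, 0, 0, 1], [0, 0.0027, 0.0013, 0, 0, 0, 1]],
])

```text
time_s: 17.45
ee_pos: [0.4589, 0.0191, 0.0107]
eef_rot: [3.141, 0.0, 1.669]
force: [-7.7, -0.1, 14.2]
grip_width: 0.0099
grip_force: 40.1
```

```bash
python3 -c "
from h import *
st()"
```

```text
t 17.45 tcp' [458.6 -25.8] underside z 35.4 F [-7.7 -0.1 14.2] M [-0.07  1.67  0.01] grip 40.1 0.009892561234794619
```

Converted, 1.5 mm / 750 = 0.002, -1 mm / 750 = -0.0013.

Call:
arm_command([
  [[0, 0, -0.0013, 0, 0, 0, 1], [0, 0.002, -0.0013, 0, 0, 0, 1], [0, 0.002, -0.0004, 0, 0, 0, 1], [0, 0.002, 0, 0, 0, 0, 1], [0, 0.002, 0.0004, 0, 0, 0, 1], [0, 0.002, 0.0004, 0, 0, 0, 1]],
])

```text
time_s: 18.05
ee_pos: [0.4606, 0.0192, 0.0106]
eef_rot: [3.141, 0.0, 1.669]
force: [-6.9, -0.2, 18.3]
grip_width: 0.0099
grip_force: 40.1
```

```bash
python3 - <<'E'
from h import *
st()
im,P,i=shot("wrist"); th=np.radians(5.6);c,s=np.cos(th),np.sin(th);M=np.array([[c,-s],[s,c]])
P=P.reshape(-1,3)*1000; q=P[:,:2]@M; z=P[:,2]
b=(np.abs(q[:,1]+10)<45)
# x' profile: grille top, gap, rear rim, black, lip
for a in range(580,625,2):
    k=b&(np.abs(q[:,0]-a)<1)&(z<60); print(a,int(k.sum()),np.percentile(z[k],[20,50,80]).round(0) if k.sum()>3 else '',end=' | ')
k=(z>38.5)&(z<43)&(q[:,1]>40)&(q[:,1]<56)
print("\nwall x' ext",np.percentile(q[k,0],[.5,99.5]) if k.sum() else None)
E
```

```text
t 18.05 tcp' [460.2 -25.8] underside z 35.3 F [-6.9 -0.2 18.3] M [-0.03  1.8  -0.  ] grip 40.1 0.009898198922407996
580 567 [12. 39. 40.] | 582 893 [13. 38. 40.] | 584 941 [13. 39. 40.] | 586 849 [13. 39. 40.] | 588 820 [13. 39. 40.] | 590 812 [13. 39. 40.] | 592 576 [12. 19. 39.] | 594 410 [13. 15. 17.] | 596 1  | 598 1262 [32. 34. 36.] | 600 737 [35. 36. 36.] | 602 538 [36. 36. 36.] | 604 424 [35. 36. 36.] | 606 38 [35. 35. 35.] | 608 0  | 610 0  | 612 0  | 614 0  | 616 0  | 618 0  | 620 0  | 622 0  | 624 0  | 
wall x' ext [445.40352651 594.13465539]
```

The tray has been dragged in about 6.5 mm; it is still drawn out about 28 mm, with the rear rim now at x' 598–606. The recess centre is therefore at TCP' 465. Lift off the rim, advance 4.8 mm and lower.

Converted, 4.8 mm / 750 = 0.0064, -1.5 mm / 750 = -0.002.

Call:
arm_command([
  [[0, 0, -0.002, 0, 0, 0, 1], [0, 0, -0.0029, 0, 0, 0, 1], [0, 0.0033, -0.0029, 0, 0, 0, 1], [0, 0.0064, -0.0029, 0, 0, 0, 1], [0, 0.0064, -0.002, 0, 0, 0, 1], [0, 0.0064, -0.0013, 0, 0, 0, 1], [0, 0.0064, -0.0007, 0, 0, 0, 1], [0, 0.0064, -0.0007, 0, 0, 0, 1]],
])

```text
time_s: 18.9
ee_pos: [0.4648, 0.0197, 0.01]
eef_rot: [-3.141, -0.0, 1.669]
force: [-0.4, -0.5, -3.1]
grip_width: 0.0095
grip_force: 40.0
```

```bash
cat >> h.py <<'E'
def prof():
    im,P,i=shot("wrist"); th=np.radians(5.6);c,s=np.cos(th),np.sin(th);M=np.array([[c,-s],[s,c]])
    P=P.reshape(-1,3)*1000; q=P[:,:2]@M; z=P[:,2]; b=(np.abs(q[:,1]+10)<45)
    for a in range(588,618,2):
        k=b&(np.abs(q[:,0]-a)<1)&(z<60); print(a,int(k.sum()),np.percentile(z[k],[20,50,80]).round(0) if k.sum()>3 else '',end=' | ')
E
python3 -c "
from h import *
st();prof();st()"
```

```text
t 18.9 tcp' [464.5 -25.8] underside z 34.7 F [-0.4 -0.5 -3.1] M [-0.01  0.07 -0.04] grip 40.0 0.009499120564255838
588 1069 [13. 39. 40.] | 590 858 [13. 39. 40.] | 592 1012 [14. 39. 40.] | 594 1493 [16. 24. 40.] | 596 393 [39. 39. 40.] | 598 76 [36. 37. 38.] | 600 565 [36. 36. 37.] | 602 620 [35. 36. 36.] | 604 511 [35. 36. 36.] | 606 49 [35. 35. 35.] | 608 0  | 610 0  | 612 0  | 614 11 [42. 43. 44.] | 616 131 [40. 41. 43.] | t 18.95 tcp' [464.5 -25.8] underside z 34.8 F [-0.2 -0.2 -2.8] M [-0.03  0.04 -0.01] grip 40.0 0.009389376891556063
```

Free, with no contact force and the underside already below rim height, so it's dropping in. Lower on to the ledge (z 31).

Converted, 3.8 mm / 750 = 0.0051, 2.8 mm / 750 = 0.0037.

Call:
arm_command([
  [[0, 0, 0.0013, 0, 0, 0, 1], [0, 0, 0.0027, 0, 0, 0, 1], [0, 0, 0.0037, 0, 0, 0, 1], [0, 0, 0.0045, 0, 0, 0, 1], [0, 0, 0.0051, 0, 0, 0, 1], [0, 0, 0.0051, 0, 0, 0, 1]],
])

```text
time_s: 19.55
ee_pos: [0.4648, 0.0197, 0.0063]
eef_rot: [-3.142, -0.0, 1.668]
force: [0.1, 0.4, -3.2]
grip_width: 0.0101
grip_force: 40.0
```

```bash
python3 -c "
from h import *
st();prof();st()"
```

```text
t 19.55 tcp' [464.5 -25.8] underside z 31.0 F [ 0.1  0.4 -3.2] M [-0.03  0.04  0.03] grip 40.0 0.010110099088674903
588 1090 [13. 35. 36.] | 590 862 [13. 36. 36.] | 592 1002 [13. 36. 36.] | 594 1294 [15. 22. 36.] | 596 410 [35. 36. 36.] | 598 768 [34. 35. 36.] | 600 707 [35. 36. 36.] | 602 621 [36. 36. 36.] | 604 466 [35. 36. 36.] | 606 37 [35. 35. 35.] | 608 0  | 610 0  | 612 0  | 614 2  | 616 17 [39. 40. 41.] | t 19.6 tcp' [464.6 -25.8] underside z 31.0 F [-0.4  0.4 -3.9] M [-0.07  0.02  0.  ] grip 40.0 0.009312505138848145
```

Flush with the rims at 36 mm: it has dropped in. Press lightly, then push tray and grille while held, as far as the gripper body clears the head (12 mm).

Converted, 12 mm / 750 = 0.016, 10 mm / 750 = 0.0133.

Call:
arm_command([
  [[0, 0, 0.0005, 0, 0, 0, 1], [0, 0, 0.0005, 0, 0, 0, 1], [0, 0, 0.0005, 0, 0, 0, 1], [0, 0.0027, 0.0005, 0, 0, 0, 1], [0, 0.0053, 0.0005, 0, 0, 0, 1], [0, 0.008, 0.0005, 0, 0, 0, 1], [0, 0.0107, 0.0005, 0, 0, 0, 1], [0, 0.0133, 0.0005, 0, 0, 0, 1], [0, 0.016, 0.0005, 0, 0, 0, 1], [0, 0.016, 0.0005, 0, 0, 0, 1]],
])

```text
time_s: 20.6
ee_pos: [0.4761, 0.0208, 0.0059]
eef_rot: [-3.14, -0.0, 1.669]
force: [-7.9, -0.4, 4.4]
grip_width: 0.0099
grip_force: 40.0
```

```bash
python3 -c "
from h import *
st();prof();st()"
```

```text
t 20.6 tcp' [475.9 -25.7] underside z 30.6 F [-7.9 -0.4  4.4] M [-0.11  1.22 -0.  ] grip 40.0 0.009882867148850838
588 583 [12. 35. 36.] | 590 580 [12. 35. 36.] | 592 576 [12. 35. 36.] | 594 569 [12. 35. 36.] | 596 583 [12. 35. 36.] | 598 928 [13. 35. 36.] | 600 980 [13. 35. 36.] | 602 947 [13. 36. 36.] | 604 1539 [16. 22. 36.] | 606 633 [35. 36. 37.] | 608 572 [35. 36. 36.] | 610 718 [35. 36. 37.] | 612 632 [36. 36. 37.] | 614 561 [35. 36. 36.] | 616 935 [41. 42. 45.] | t 20.65 tcp' [475.9 -25.7] underside z 30.6 F [-7.  -0.4  4.5] M [-0.16  1.16 -0.02] grip 40.0 0.009809454463521565
```

Tray and grille are moving together. Release here, still drawn out about 17 mm and seated, and lift clear.

Converted, -52 mm / 750 = -0.0693, -50 mm / 750 = -0.0667.

Call:
arm_command([
  [[0, 0, -0.0005, 0, 0, 0, 0], [0, 0, -0.0005, 0, 0, 0, 0], [0, 0, -0.0005, 0, 0, 0, 0], [0, 0, -0.0005, 0, 0, 0, 0], [0, 0, -0.0005, 0, 0, 0, 0], [0, 0, -0.0005, 0, 0, 0, 0], [0, 0, -0.0133, 0, 0, 0, 0], [0, 0, -0.04, 0, 0, 0, 0], [0, 0, -0.056, 0, 0, 0, 1], [0, -0.0333, -0.056, 0, 0, 0, 1], [0, -0.0667, -0.056, 0, 0, 0, 1], [0, -0.0693, -0.056, 0, 0, 0, 1]],
])

```text
time_s: 21.85
ee_pos: [0.4233, 0.0157, 0.0483]
eef_rot: [-3.141, -0.0, 1.668]
force: [0.5, -0.0, -0.7]
grip_width: 0.0184
grip_force: 0.0
```

```bash
cat >> h.py <<'E'
def tray():
    im,P,i=shot("wrist"); th=np.radians(5.6);c,s=np.cos(th),np.sin(th);M=np.array([[c,-s],[s,c]])
    C=im.reshape(-1,3).astype(int); P=P.reshape(-1,3)*1000; q=P[:,:2]@M; z=P[:,2]
    k=(z>38.5)&(z<43)&(q[:,1]>43.5)&(q[:,1]<52)&(q[:,0]>430)&(q[:,0]<640); print("left wall x'",np.percentile(q[k,0],[.5,99.5]).round(1))
    k=(z>58)&(z<70)&(C.max(1)<60)&(np.abs(q[:,0]-480)<30)&(np.abs(q[:,1]+26)<30)
    if k.sum()>20: print("tab",cv2.minAreaRect(q[k].astype(np.float32)),np.median(z[k]))
    k=(z>29)&(z<42)&(np.abs(q[:,1]+26)<64)&(np.abs(q[:,0]-540)<60)&(C.min(1)>105); g=P[k]
    print("plate z",np.percentile(g[:,2],[5,50,95]).round(1),len(g)); r=cv2.minAreaRect(q[k].astype(np.float32)); print(r)
E
python3 -c "
from h import *
st();tray()"
```

```text
t 21.85 tcp' [422.8 -25.7] underside z 73.0 F [ 0.5 -0.  -0.7] M [ 0.   -0.07  0.04] grip 0.0 0.018390040970557277
left wall x' [455.6 584.3]
tab ((476.181640625, -25.023799896240234), (42.68550491333008, 10.523454666137695), 89.1930923461914) 63.314035603993176
plate z [34.1 35.6 36.7] 18948
((540.0027465820312, -26.13690948486328), (119.98530578613281, 127.71308135986328), 0.0032671107910573483)
```

The grille is released and seated (tab top z 63, plate top 35.6). Lower the closed fingers in front of the tray.

Converted, 65 mm / 750 = 0.0867, 50 mm / 750 = 0.0667.

Call:
arm_command([
  [[0, 0, 0.0133, 0, 0, 0, 1], [0, 0, 0.04, 0, 0, 0, 1], [0, 0, 0.0667, 0, 0, 0, 1], [0, 0, 0.0867, 0, 0, 0, 1], [0, 0, 0.0867, 0, 0, 0, 1], [0, 0.0067, 0.0867, 0, 0, 0, 1], [0, 0.0107, 0.0867, 0, 0, 0, 1], [0, 0.0147, 0.0867, 0, 0, 0, 1], [0, 0.0187, 0.0867, 0, 0, 0, 1], [0, 0.0227, 0.0867, 0, 0, 0, 1], [0, 0.0267, 0.0867, 0, 0, 0, 1], [0, 0.0267, 0.0867, 0, 0, 0, 1]],
])

```text
time_s: 23.1
ee_pos: [0.4444, 0.0177, -0.0169]
eef_rot: [-3.14, -0.0, 1.669]
force: [-6.2, -1.2, 5.1]
grip_width: 0.0003
grip_force: 3.2
```

```bash
python3 -c "
from h import *
st();tray()"
```

```text
t 23.1 tcp' [444.  -25.7] underside z 7.8 F [-6.2 -1.2  5.1] M [-0.15  1.01 -0.02] grip 3.2 0.00031434940740138374
left wall x' [460.8 558.2]
tab ((481.7500915527344, -15.099733352661133), (22.99239730834961, 10.454931259155273), 89.13850402832031) 63.19768210904997
plate z [33.9 35.5 36.6] 22666
((531.5050048828125, -26.2279052734375), (91.00348663330078, 144.91319274902344), 10.441929817199707)
```

Pushing well at about 8 N. About 11 mm remain; go 8 mm first.

Converted, 8 mm / 750 = 0.0107, 6 mm / 750 = 0.008.

Call:
arm_command([
  [[0, 0.0027, 0, 0, 0, 0, 1], [0, 0.0053, 0, 0, 0, 0, 1], [0, 0.008, 0, 0, 0, 0, 1], [0, 0.0107, 0, 0, 0, 0, 1], [0, 0.0107, 0, 0, 0, 0, 1]],
])

```text
time_s: 23.65
ee_pos: [0.4521, 0.0185, -0.017]
eef_rot: [-3.139, -0.0, 1.669]
force: [-7.6, -0.4, 6.6]
grip_width: 0.0006
grip_force: 3.9
```

Converted, 1.4 mm / 750 = 0.0019, 0.7 mm / 750 = 0.0009.

Call:
arm_command([
  [[0, 0.0009, 0, 0, 0, 0, 1], [0, 0.0019, 0, 0, 0, 0, 1], [0, 0.0019, 0, 0, 0, 0, 1]],
])

```text
time_s: 23.95
ee_pos: [0.4533, 0.0186, -0.017]
eef_rot: [-3.139, -0.0, 1.669]
force: [-9.5, -1.3, 7.3]
grip_width: 0.0003
grip_force: 4.6
```

```bash
python3 -c "
from h import *
st();tray()"
```

```text
t 23.95 tcp' [452.9 -25.7] underside z 7.7 F [-9.5 -1.3  7.3] M [-0.23  1.5  -0.06] grip 4.6 0.0002552270050322211
left wall x' [469.7 567.2]
tab ((473.95440673828125, -15.400247573852539), (43.32417678833008, 23.49603271484375), 0.04601027071475983) 63.215612550571635
plate z [34.  35.5 36.6] 24781
((538.6515502929688, -26.00084686279297), (117.2912826538086, 128.01602172851562), 0.014347946271300316)
```

Converted, 1.2 mm / 750 = 0.0016, 0.6 mm / 750 = 0.0008.

Call:
arm_command([
  [[0, 0.0008, 0, 0, 0, 0, 1], [0, 0.0016, 0, 0, 0, 0, 1], [0, 0.0016, 0, 0, 0, 0, 1]],
])

```text
time_s: 24.3
ee_pos: [0.4544, 0.0187, -0.017]
eef_rot: [-3.139, -0.0, 1.669]
force: [-9.2, -1.8, 6.9]
grip_width: 0.0008
grip_force: 4.7
```

Call:
arm_command([
  [[0, 0.0008, 0, 0, 0, 0, 1], [0, 0.0013, 0, 0, 0, 0, 1], [0, 0.0013, 0, 0, 0, 0, 1]],
])

```text
time_s: 24.6
ee_pos: [0.4554, 0.0188, -0.017]
eef_rot: [-3.139, -0.0, 1.669]
force: [-9.8, -2.1, 7.0]
grip_width: 0.0003
grip_force: 4.8
```

Converted, 0.8 mm / 750 = 0.0011, 0.5 mm / 750 = 0.0007.

Call:
arm_command([
  [[0, 0.0007, 0, 0, 0, 0, 1], [0, 0.0011, 0, 0, 0, 0, 1], [0, 0.0011, 0, 0, 0, 0, 1]],
])

```text
time_s: 24.9
ee_pos: [0.4562, 0.0189, -0.017]
eef_rot: [-3.139, -0.0, 1.669]
force: [-9.9, -1.0, 6.6]
grip_width: 0.0004
grip_force: 4.8
```

Converted, 0.8 mm / 750 = 0.0011, 0.4 mm / 750 = 0.0005.

Call:
arm_command([
  [[0, 0.0005, 0, 0, 0, 0, 1], [0, 0.0011, 0, 0, 0, 0, 1], [0, 0.0011, 0, 0, 0, 0, 1]],
])

```text
time_s: 25.2
ee_pos: [0.457, 0.019, -0.017]
eef_rot: [-3.139, -0.0, 1.669]
force: [-8.3, -1.0, 6.8]
grip_width: 0.0002
grip_force: 4.8
```

Call:
arm_command([
  [[0, 0.0005, 0, 0, 0, 0, 1], [0, 0.0011, 0, 0, 0, 0, 1], [0, 0.0011, 0, 0, 0, 0, 1]],
])

```text
time_s: 25.5
ee_pos: [0.4578, 0.0191, -0.017]
eef_rot: [-3.139, -0.0, 1.669]
force: [-8.9, -0.6, 7.3]
grip_width: 0.0005
grip_force: 4.8
```

```bash
python3 -c "
from h import *
st();tray()"
```

```text
t 25.5 tcp' [457.4 -25.7] underside z 7.7 F [-8.9 -0.6  7.3] M [-0.3   1.57  0.06] grip 4.8 0.0005406013932907856
left wall x' [474.3 571.8]
tab ((478.9913330078125, -14.027863502502441), (23.07118034362793, 43.68343734741211), 86.30677032470703) 63.20323349256674
plate z [33.8 35.5 36.6] 26178
((539.9058227539062, -25.99725341796875), (119.75175476074219, 128.04710388183594), 0.03273924067616463)
```

Converted, 0.8 mm / 750 = 0.0011, 0.4 mm / 750 = 0.0005.

Call:
arm_command([
  [[0, 0.0005, 0, 0, 0, 0, 1], [0, 0.0011, 0, 0, 0, 0, 1], [0, 0.0011, 0, 0, 0, 0, 1]],
])

```text
time_s: 25.85
ee_pos: [0.4582, 0.0191, -0.017]
eef_rot: [-3.138, -0.0, 1.669]
force: [-13.2, -1.4, 10.3]
grip_width: 0.0002
grip_force: 6.5
```

Converted, 0.8 mm / 750 = 0.0011, 0.4 mm / 750 = 0.0005.

Call:
arm_command([
  [[0, 0.0005, 0, 0, 0, 0, 1], [0, 0.0011, 0, 0, 0, 0, 1], [0, 0.0011, 0, 0, 0, 0, 1]],
])

```text
time_s: 26.15
ee_pos: [0.4581, 0.0191, -0.0171]
eef_rot: [-3.136, -0.0, 1.669]
force: [-19.1, -2.6, 14.5]
grip_width: 0.0001
grip_force: 9.5
```

The force rises and the motion has stopped, so the tray is at its stop. Back off, rise clear and verify.

Converted, -120 mm / 750 = -0.16, -90 mm / 750 = -0.12.

Call:
arm_command([
  [[0, -0.004, 0, 0, 0, 0, 1], [0, -0.02, 0, 0, 0, 0, 1], [0, -0.04, 0, 0, 0, 0, 1], [0, -0.0467, -0.0533, 0, 0, 0, 1], [0, -0.0467, -0.12, 0, 0, 0, 1], [0, -0.0467, -0.16, 0, 0, 0, 1], [0, -0.0467, -0.16, 0, 0, 0, 1], [0, -0.0467, -0.16, 0, 0, 0, 1]],
])

```text
time_s: 26.95
ee_pos: [0.4259, 0.0158, 0.1031]
eef_rot: [3.14, 0.0, 1.669]
force: [-0.1, 0.5, -1.1]
grip_width: 0.0003
grip_force: 0.0
```

```bash
python3 - <<'E'
from h import *
st(); tray()
im,P,i=shot("wrist"); th=np.radians(5.6);c,s=np.cos(th),np.sin(th);M=np.array([[c,-s],[s,c]])
C=im.reshape(-1,3).astype(int);P=P.reshape(-1,3)*1000;q=P[:,:2]@M;z=P[:,2]
k=(z>55)&(z<70)&(C.max(1)<70)&(np.abs(q[:,0]-492)<25)&(np.abs(q[:,1]+26)<30)
if k.sum(): print("tab x'",np.percentile(q[k,0],[1,99]),"y'",np.percentile(q[k,1],[1,99]),"target 493.5,-26")
k=(z>42)&(z<50)&(np.abs(q[:,1]+26)<45)&(q[:,0]>605)&(q[:,0]<640)
if k.sum(): print("lip front x'",np.percentile(q[k,0],1))
k=(z>29)&(z<42)&(np.abs(q[:,1]+26)<60)&(np.abs(q[:,0]-555)<50)&(C.min(1)>105)
A=np.c_[q[k]-q[k].mean(0),np.ones(k.sum())];print("tilt",np.linalg.lstsq(A,z[k],rcond=None)[0])
E
```

```text
t 26.95 tcp' [425.5 -25.8] underside z 127.8 F [-0.1  0.5 -1.1] M [-0.07 -0.06  0.  ] grip 0.0 0.00031907561613177
left wall x' [476. 627.]
tab ((495.638427734375, -25.472890853881836), (43.00430679321289, 10.318442344665527), 89.69418334960938) 63.34578245219427
plate z [34.2 35.7 36.8] 12891
((541.088623046875, -25.999710083007812), (127.9970474243164, 117.80899047851562), 89.99821472167969)
tab x' [490.59791705 500.37719755] y' [-46.21574277  -4.17893135] target 493.5,-26
lip front x' 615.2322422276615
tilt [1.37373945e-03 2.23095852e-04 3.55207362e+01]
```

The grille is at dispenser x≈-83 mm, flat and centred within about 0.5 mm, and nothing is touching it. Handing in.

```bash
python3 -c "
from h import *
print(ctrl.hand_in())"
```

```text
the job is handed in; nothing more can be done
None
```

The grille dropped flat into the recess while the tray was still drawn out. Tray and grille are home against the stop (grille about x=-83 mm, flat, released), and the job was handed in at about 27 s; for the last 17 mm I pushed the tray front with the grille already released, and no verdict came back.

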